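# Clip a sensor board into the scanner nest

### The arm

A 7-joint arm with a two-finger parallel gripper is mounted at the origin on the work surface. World frame = base frame: x ahead of the robot, y to its left, z up, the work surface at z = 0. Lengths are in mm, angles in degrees, forces in N, time in s.
With the tool pointing down it reaches from about 400 to 900 mm from the base axis. Payload 5.5 kg.
Tool frame: the origin (TCP) lies on the centre line of the jaws, within the pads' length; the fingertips stand 19 mm ahead of it and the grasp point (between the pads) is the TCP; z points along the fingers, y is the direction in which the jaws open and shut (so a half turn about z gives the same grasp; the last joint's range is limited). The gripper opens to 85 mm and grips with 20 to 120 N. Pads are 22 mm wide; open, the fingers measure 114 mm over their backs; the gripper's body (76 mm by 85 mm) begins 54 mm behind the grasp point. The pads swing forward as they close: fully open they stand 13 mm farther back than shut.
Start: joints at [-50.294, 28.699, -24.465, 88.831, 12.651, 65.22, -12.049], TCP at [270.812, 590.898, 250.31] pointing down, gripper open.
Joint ranges: [-164.97, 164.97], [-17.58, 116.51], [-87.97, 89.64], [11.32, 138.91], [-80.73, 260.73], [10.89, 115.49], [-147.41, 147.41]. Speed limits (degrees/s): [147.25, 147.25, 180, 180, 180, 180, 180].

### API

Orientations are given as a 3x3 rotation matrix whose columns are the frame's x, y, z axes.
In Python, from cell import * gives the robot as it stands.
- The arm moves only by the tool servo_tool, never from a script. Its argument "commands" is a list of rows, each a list of 6 numbers: the shift along the tool's x, y, z each as a share of 0.2 m, from -1 to 1, then the turn, a rotation vector about the tool's x, y, z each as a share of 0.12 rad, from -1 to 1. In form: [[x, y, z, ax, ay, az], ...]. A call has 1 to 5 rows; each row shifts and turns the commanded pose from where the row before left it, along the tool's axes as they then stand; what a row does not reach is not made up. A row lasts 1/10 s, in which the tool goes at most 50 mm and 8.59 degrees, less where a joint would pass 70% of its speed; a pose out of reach is approached as far as the arm can. A call with a number of a shift or a turn outside -1 to 1 is refused whole. A call with a gripper value outside its range is refused whole. "fingers" is the closure, from 0 (fully open) to 1 (shut), set as the call begins (left out, the last holds). The fingers move at their own pace and stop on an object; "force" is the grip in N (left out, the last holds). Time passes only in rows, so rows that do not move let the fingers close. It gives the time, the measured TCP pose, the force and the opening at its end, in the units of the state.
- read_state(): the state, without advancing time (a new reading comes with each control period).
- read_camera(name): name is "scene" or "side" or "wrist"; returns a dict with "image" (400x640x3 uint8, red, green, blue), "z_map" (400x640 float32, mm along the optical axis (not along the pixel's ray), 0 where there is no reading), "K" (3x3 intrinsics, pixels), "T" (4x4, takes a point from camera to world coordinates). Camera axes: x right, y up, looking along -z (the intrinsics and any distortion apply to the point x, -y, -z); pixel columns grow to the right and rows downward; lengths in mm; the calibration is good to about 2 mm. A picture is of the moment at which its call begins.
- job_done(): hands the job in, once; it reports no verdict.
The state is a dict: "time_s": time; "joint_pos": joint angles; "qvel": joint speeds; "effort": joint torques, N m; "eef_pos": TCP position; "tool_rot": TCP orientation; "ft_force": force on the tool from outside, world axes, zero at the start; "torque": the same for the moment, N m; "grip_width": opening from 0.0 (shut) to 1.0 (fully open).
Only numpy, scipy, OpenCV 4.12 (cv2) and the standard library are available. Lean on these libraries where they do the work, as an engineer would, in place of code of your own. Each camera call takes 0.05 s, during which the arm holds its last target. There are 200 camera calls.

### The job

Mount the green sensor board in the black nest on the bed: raise the spring clip by its red cross-bar until it stays up, slide the board nose first under the lips of the two rails until it is pressed lightly but firmly against the brass end stop, then lower the clip onto the board and let go. Treat the board gently: never jam or ram it, and guide the clip all the way down instead of letting it snap shut. Leave the other things on the bed where they are.

Things in the scene. Friction and masses are not known exactly. Their poses are not given: they have to be found in the camera images.
- nest: Black base plate, 190 x 90 x 10 mm, bolted down, elsewhere each time. Origin on its underside (bed height), on the centre line, at the middle of the end stop's range; +x is the way the board is slid in, z up. The plate runs from x = -115 to +75 mm. Two aluminium rails stand on it from x = -50 to -6 mm and guide the board's edges.
- stop_face (a point): Centre of the near face of the brass end stop (10 mm thick, 42 mm wide, 14 mm high, on the plate), 13 mm above the bed. It is clamped anywhere within 4 mm either way of the nest's origin along the nest's x. It does not give. A push of 5 N or so seats the board; much over 10 N is ramming.
- clip_hinge (a point): Middle of the clip's hinge pin, fixed on the nest at x = +34 mm, y = 0, 46 mm above the bed; the pin lies along the nest's y.
- clip (a joint): Lift angle of the spring clip, rad: 0 at its lower rest (arm level, reaching from the hinge towards the nest's -x), 1.2 raised fully. Its over-centre springs pull it shut below about 0.6, open above that; it stays at either rest. The pull at the cross-bar is about 6 N at the rests, nil midway. On a board it rests at about 0.05. Let go part-way, it snaps over.
- clip_grip (a point): Middle of the red plastic cross-bar at the free end of the clip's arm, to be gripped over its ends from above: 12 mm thick, 30 mm long along the nest's y. 72 mm from the hinge pin; level with the pin when the clip is down. The arm is 14 mm wide and 4 mm thick.
- clip_foot (a point): Centre of the underside of the rubber foot (15 mm across) on a spindle under the arm, 62 mm from the hinge and 33 mm below the arm; with the clip at 0 it is 12.6 mm above the bed, 2.6 mm clear of the bare plate. The springs press it on a board with about 7 N; pressing the clip down adds to that.
- board: Aluminium carrier plate 120 x 50 x 4 mm, on it a green circuit board 116 x 38 x 1.6 mm and a steel shield can near the tail; about 0.12 kg. Origin at the centre of the underside; +x points to the nose (the end with the white clamping patch), z up. It lies on one of two blue 2 mm mats. The clip's foot lands on the white patch, 5.6 mm above the underside.
- board_nose (a point): Middle of the board's nose edge, 60 mm ahead of its origin and 2 mm above the underside.
- board_can (a point): Centre of the shield can, 28 mm long (along the board's x), 24 mm wide, 18 mm high, standing on the circuit board from 5.6 to 23.6 mm above the underside; 35 mm behind the board's origin. The place to grip the board. When the board is home the can is well clear of the rails.
- pickup: Bystander: black sensor module 36 x 30 x 24 mm with a brass connector, on the other mat. Origin at the centre of its underside.
- bracket: Bystander: aluminium angle bracket 50 x 45 x 50 mm to the right of the nest. Origin on its underside below the upright leg.
- carton: Bystander: open cardboard box 110 x 170 x 55 mm, with a lid flap, to the left. Origin at the centre of its underside.
- rails: The pair of aluminium rails. Origin where they begin: on the centre line, on the plate's top (10 mm above the bed), 50 mm before the nest's origin. From there the inner walls are at y = +-26.8 mm; the lips, 16 to 18.5 mm above the bed, reach in to y = +-21.8 mm, leaving a groove 6 mm high for the carrier plate. Flared guides, 6 mm high, funnel in over the 18 mm before, from about y = +-35 mm.
Not all that is in view belongs to the job. There is more than one size of the nest; the job needs the middle-sized.

How it is judged:
By the outcome, as a careful person would: the job done as asked, in the order asked, and still so for the second after the job is handed in, with the robot touching nothing.
It also fails if it takes over 64 s, if anything falls off the work surface, if the arm or the gripper's body presses on something with over 40 N, if the wrist force passes 120 N, or if a joint passes its speed limit or range.

## Working session

There is one attempt and no reset: what is moved stays moved. The work goes in short steps, Python scripts to look and compute and a tool call to move; the robot and the scene stay as the last step left them, time stands still between calls to the robot, and variables do not carry over. Pictures are saved under pics/ and viewed, about 8 in all and at most 12, crops included, and the job is handed in when it is done.

Besides the shell and the picture viewer there is one more tool, called after "Call:" in YAML: its name, and indented under it one key for each argument. servo_tool: Moves the arm, as the interface text tells. Shift numbers are shares of 0.2 m and turn numbers shares of 0.12 rad, none past 1 either way. Its arguments: {"type":"object","properties":{"commands":{"type":"array"},"fingers":{"type":"number"},"force":{"type":"number"}},"required":["commands"]}

```bash
ls; mkdir -p pics; python3 - <<'E'
from cell import *
import cv2,numpy as np
for n in ("scene","side","wrist"):
    c=read_camera(n); np.savez(f"pics/{n}0.npz",**c)
    cv2.imwrite(f"pics/{n}0.png",c["image"][:,:,::-1]); print(n,c["K"].tolist(),np.round(c["T"],3).tolist(),(c["z_map"]>0).mean(), [k for k in c])
s=read_state(); print(s)
E
```

```text
pics
scene [[379.7868329635918, 0.0, 315.4806302466733], [0.0, 379.7868329635918, 197.59544997038722], [0.0, 0.0, 1.0]] [[-0.365, -0.772, 0.521, 1171.969], [0.931, -0.305, 0.201, 297.241], [0.004, 0.558, 0.83, 899.011], [0.0, 0.0, 0.0, 1.0]] 0.995921875 ['image', 'z_map', 'K', 'T']
side [[438.64143798637133, 0.0, 319.43463640715447], [0.0, 438.64143798637133, 186.92871453610306], [0.0, 0.0, 1.0]] [[0.921, 0.254, -0.296, 334.04], [-0.39, 0.588, -0.708, -705.927], [-0.006, 0.767, 0.641, 797.869], [0.0, 0.0, 0.0, 1.0]] 0.99601171875 ['image', 'z_map', 'K', 'T']
wrist [[312.8156408140253, 0.0, 321.43745763228907], [0.0, 312.8156408140253, 198.6750982640962], [0.0, 0.0, 1.0]] [[0.417, -0.862, -0.288, 195.393], [0.909, 0.395, 0.133, 625.737], [-0.001, -0.317, 0.948, 372.049], [0.0, 0.0, 0.0, 1.0]] 0.996140625 ['image', 'z_map', 'K', 'T']
{'time_s': 0.15, 'joint_pos': array([-50.29562143,  28.74258454, -24.45684949,  88.878143  ,
        12.65104399,  65.21833276, -12.04767443]), 'qvel': array([-0.0139692 , -0.15032668, -0.12330752, -0.20821681, -0.04931803,
        0.05610363, -0.09959998]), 'effort': array([-6.08445102e-03, -5.70043910e+01, -5.82539052e+00, -2.81281990e+01,
        1.05016341e-02,  7.83589639e-03,  1.21362709e-05]), 'eef_pos': array([270.63665434, 590.42470203, 249.48433513]), 'tool_rot': array([[-9.09098820e-01,  4.16579954e-01, -6.91080489e-04],
       [ 4.16580520e-01,  9.09097848e-01, -1.33142500e-03],
       [ 7.36148206e-05, -1.49828757e-03, -9.99998875e-01]]), 'ft_force': array([ 0.51472902, -1.11857715,  0.77894815]), 'torque': array([0.00132754, 0.03008253, 0.02165763]), 'grip_width': 0.9989568314684444}
```

View pics/scene0.png

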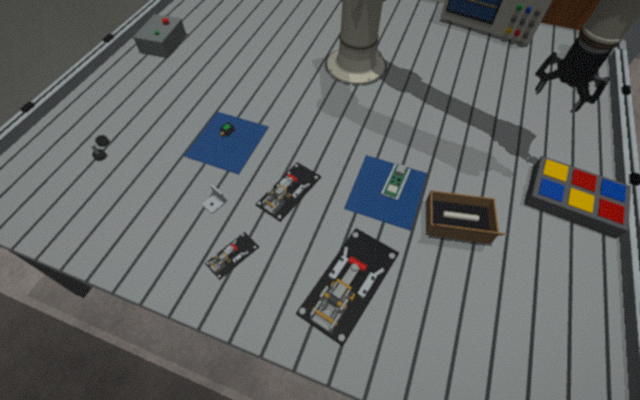

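View pics/side0.png

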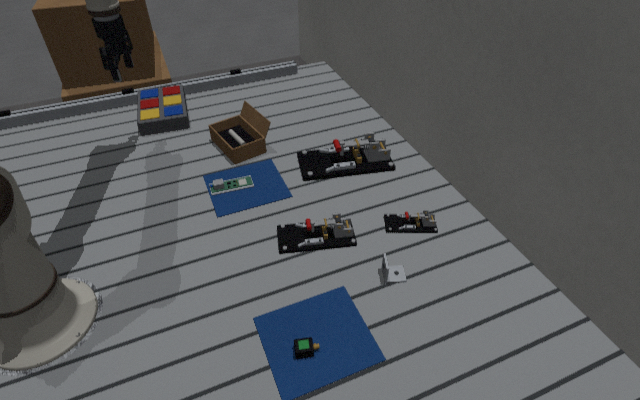

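The scene view shows three black nests: large at scene (347,285), middle at (289,190) and small at (232,255). In the side view they are at (346,158), (316,233) and (411,222). The board is on the mat at scene (397,182), side (231,184), and the pickup is on the other mat at (226,130). My pick is the middle nest, and I'll confirm it by measuring its plate (190 x 90 mm).

```bash
cat > h.py <<'E'
import numpy as np, cv2
def cloud(c):
    K,T,z=c["K"],c["T"],c["z_map"].astype(float)
    v,u=np.indices(z.shape)
    p=np.stack([(u-K[0,2])/K[0,0]*z,-(v-K[1,2])/K[1,1]*z,-z],-1)
    return p@T[:3,:3].T+T[:3,3]
def proj(c,P):
    q=(np.atleast_2d(P)-c["T"][:3,3])@c["T"][:3,:3]
    return np.stack([c["K"][0,2]-c["K"][0,0]*q[:,0]/q[:,2], c["K"][1,2]+c["K"][1,1]*q[:,1]/q[:,2]],-1)
def ray(c,uv):
    K=c["K"]; d=np.array([(uv[0]-K[0,2])/K[0,0],-(uv[1]-K[1,2])/K[1,1],-1])
    return c["T"][:3,3],c["T"][:3,:3]@d
def tri(obs):
    A=np.zeros((3,3));b=np.zeros(3)
    for c,uv in obs:
        o,d=ray(c,uv); d=d/np.linalg.norm(d); M=np.eye(3)-np.outer(d,d); A+=M;b+=M@o
    return np.linalg.solve(A,b)
E
python3 - <<'E'
from h import *
S={n:dict(np.load(f"pics/{n}0.npz")) for n in("scene","side")}
boxes={"scene":{"large":(290,225,402,345),"mid":(250,158,325,225),"small":(200,228,262,282)},"side":{"large":(292,130,400,182),"mid":(272,208,362,256),"small":(380,205,442,238)}}
for n,c in S.items():
    P=cloud(c); im=c["image"].astype(int)
    for k,(a,b,e,f) in boxes[n].items():
        m=np.zeros(P.shape[:2],bool); m[b:f,a:e]=1
        m&=(im.max(2)<45)&(P[...,2]>4)&(P[...,2]<20)
        r=cv2.minAreaRect(P[m][:,:2].astype(np.float32)); print(n,k,m.sum(),np.round(r[0]),np.round(r[1]),round(r[2],1),np.median(P[m][:,2]).round(1))
    hsv=cv2.cvtColor(c["image"],cv2.COLOR_RGB2HSV)
    a,b,e,f=boxes[n]["mid"]
    m=np.zeros(P.shape[:2],bool); m[b:f,a:e]=1
    red=m&((hsv[...,0]<8)|(hsv[...,0]>172))&(hsv[...,1]>150)&(hsv[...,2]>70)
    print("red",red.sum(),np.argwhere(red).mean(0)[::-1],P[red].mean(0).round(1),np.percentile(P[red],[5,95],axis=0).round(1))
    box=(380,160,412,202) if n=="scene" else (205,172,258,198)
    m=np.zeros(P.shape[:2],bool); m[box[1]:box[3],box[0]:box[2]]=1
    bl=(hsv[...,0]>95)&(hsv[...,0]<130)&(hsv[...,1]>120)
    mm=m&~bl&(P[...,2]>4); r=cv2.minAreaRect(P[mm][:,:2].astype(np.float32)); print("board",mm.sum(),r,np.percentile(P[mm][:,2],[5,50,95]).round(1))
    can=m&(P[...,2]>20)&(P[...,2]<32); print("can",can.sum(),P[can].mean(0) if can.any() else 0)
    print("matz",np.median(P[m&bl],axis=0))
    im2=c["image"][:, :, ::-1]
a=cv2.resize(S["scene"]["image"][155:230,245:420,::-1],None,fx=4,fy=4,interpolation=cv2.INTER_CUBIC)
b=cv2.resize(S["side"]["image"][165:260,190:365,::-1],None,fx=3,fy=3,interpolation=cv2.INTER_CUBIC)
b=cv2.copyMakeBorder(b,0,0,0,700-b.shape[1],cv2.BORDER_CONSTANT)
o=np.vstack([a,b]); cv2.imwrite("pics/crop1.png",cv2.convertScaleAbs(o,alpha=1.5)); print(o.shape)
E
```

```text
scene large 2466 [815. 250.] [127. 274.] 77.6 15.2
scene mid 573 [618.   3.] [ 89. 187.] 77.2 10.7
scene small 303 [854. -51.] [ 57. 119.] 65.9 7.7
red 32 [293.03125 177.28125] [596.3   7.7  47. ] [[567.6  -5.5  11.4]
 [605.5  19.4  54.1]]
board 617 ((775.946533203125, 301.7026672363281), (788.070068359375, 79.75554656982422), 5.133386611938477) [ 5.1  8.6 27. ]
can 73 [437.68425711 280.50915926  26.16177374]
matz [480.99619699 270.92505268   3.06928804]
side large 1596 [815. 246.] [135. 273.] 76.9 15.9
side mid 1248 [617.  -2.] [ 89. 189.] 74.4 11.2
side small 517 [855. -58.] [ 57. 130.] 64.3 8.2
red 38 [308.         223.36842105] [592.6 -16.2  71.7] [[593.4  -8.6  48. ]
 [604.7  15.5  56.2]]
board 553 ((375.1634216308594, -171.72991943359375), (1063.0670166015625, 134.60519409179688), 78.3815689086914) [ 5.2  9.5 27.6]
can 72 [439.08777806 278.42082598  26.58235064]
matz [482.25983302 275.96411752   3.79322382]
(585, 700, 3)
```

View pics/crop1.png

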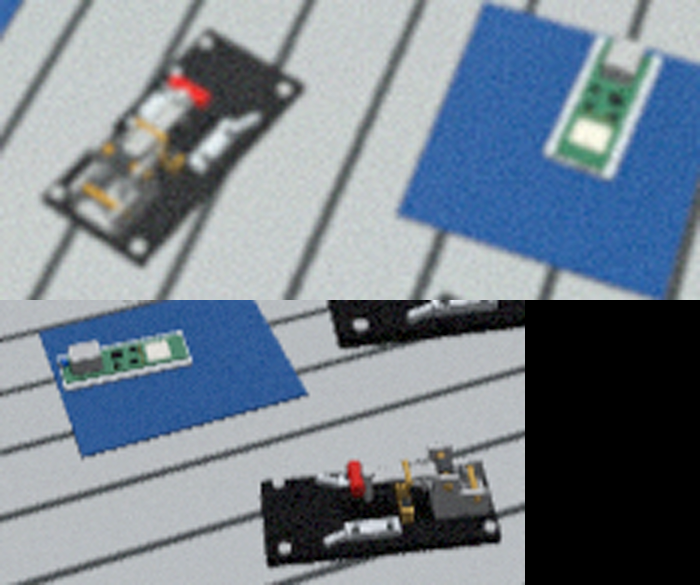

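The crop confirms the middle nest (plate measured at 187 x 89 mm), with its red bar near scene (293,177). The board's white patch faces away from the robot, and the can end faces the robot. Next I'll move over the board for a wrist view.

Call:
servo_tool:
  commands:
    - [0, 0, 0, 0, 0, -0.77]
    - [0, 0, 0, 0, 0, -0.77]
    - [-0.156, -0.161, 0.031, 0, 0, 0]
    - [-0.156, -0.161, 0.031, 0, 0, 0]
    - [-0.156, -0.161, 0.031, 0, 0, 0]

```text
time_s: 0.65
eef_pos: [338.5, 473.1, 231.1]
tool_rot: [[-0.97, 0.242, -0.0], [0.242, 0.97, -0.0], [0.0, -0.0, -1.0]]
ft_force: [0.7, -0.1, -0.5]
grip_width: 0.993
```

Call:
servo_tool:
  commands:
    - [-0.156, -0.161, 0.031, 0, 0, 0]
    - [-0.156, -0.161, 0.031, 0, 0, 0]
    - [-0.156, -0.161, 0.031, 0, 0, 0]
    - [-0.156, -0.161, 0.031, 0, 0, 0]
    - [-0.156, -0.161, 0.031, 0, 0, 0]

```text
time_s: 1.15
eef_pos: [451.0, 278.6, 200.4]
tool_rot: [[-0.97, 0.242, 0.0], [0.242, 0.97, -0.0], [-0.0, -0.0, -1.0]]
ft_force: [1.9, 0.5, -0.1]
grip_width: 1.0
```

```bash
cat > look.py <<'E'
from cell import *
from h import *
import sys
def look(tag,cam="wrist"):
    c=read_camera(cam); np.savez(f"pics/{tag}.npz",**c); cv2.imwrite(f"pics/{tag}.png",c["image"][:,:,::-1]); return c
def st():
    s=read_state(); print("t",s["time_s"],"p",s["eef_pos"].round(1),"R",s["tool_rot"].round(3).tolist(),"F",s["ft_force"].round(1),"w",round(s["grip_width"],3)); return s
if __name__=="__main__":
    look(sys.argv[1]); st()
E
python3 look.py w1
```

```text
t 1.2 p [455.5 269.5 199. ] R [[-0.968, 0.252, 0.0], [0.252, 0.968, -0.007], [-0.002, -0.006, -1.0]] F [ 2.7 -6.2 -0.9] w 0.999
```

View pics/w1.png

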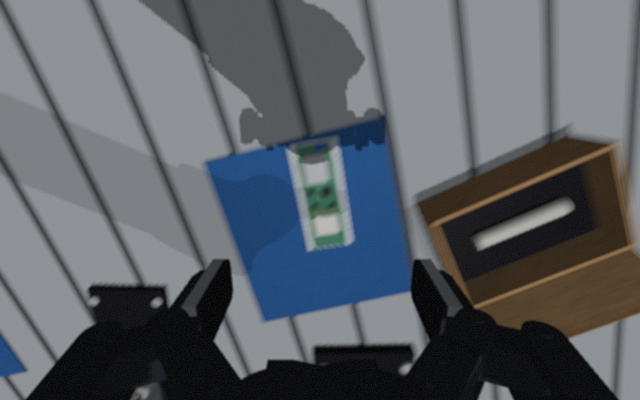

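The picture shows the board at (322,195), lying nose-down in the image, with its can at (316,172) and white patch at (326,225). The carton is on the right and nests are at the bottom edge. I'll measure again now that the arm has settled.

```bash
cat > board.py <<'E'
from look import *
def board(c,zlo=5,verbose=True):
    P=cloud(c); hsv=cv2.cvtColor(c["image"],cv2.COLOR_RGB2HSV)
    g=((hsv[...,0]>50)&(hsv[...,0]<90)&(hsv[...,1]>70)).astype(np.uint8)
    n,l,s,ce=cv2.connectedComponentsWithStats(cv2.morphologyEx(g,cv2.MORPH_CLOSE,np.ones((9,9),np.uint8)))
    return P,hsv,g,s,ce
if __name__=="__main__":
    s0=st()
    for i in range(2):
        c=look(f"b{sys.argv[1]}{i}")
        P=cloud(c); hsv=cv2.cvtColor(c["image"],cv2.COLOR_RGB2HSV)
        near=np.linalg.norm(P[...,:2]-[460,275],axis=-1)<110
        blue=(hsv[...,0]>95)&(hsv[...,0]<130)&(hsv[...,1]>110)
        pl=near&~blue&(P[...,2]>4.5)&(P[...,2]<40)
        n,l,stt,_=cv2.connectedComponentsWithStats(pl.astype(np.uint8)); k=1+stt[1:,4].argmax(); pl=l==k
        can=pl&(P[...,2]>19)
        print("plate",pl.sum(),cv2.minAreaRect(P[pl][:,:2].astype(np.float32)),np.percentile(P[pl][:,2],[10,50,90]).round(1),"px",stt[k])
        print("can",can.sum(),cv2.minAreaRect(P[can][:,:2].astype(np.float32)),np.percentile(P[can][:,2],[10,50,90]).round(1),np.median(P[can],0), "px",np.argwhere(can).mean(0)[::-1])
        pa=pl&(hsv[...,1]<40)&(hsv[...,2]>150)&~can
        print("mat z",np.median(P[near&blue][:,2]))
    st()
E
python3 board.py 1
```

```text
t 1.2 p [455.5 269.5 199. ] R [[-0.968, 0.252, 0.0], [0.252, 0.968, -0.007], [-0.002, -0.006, -1.0]] F [ 2.7 -6.2 -0.9] w 0.999
plate 4751 ((469.86968994140625, 278.3113098144531), (49.84279251098633, 119.93790435791016), 85.80315399169922) [ 5.2  6.7 24.3] px [ 299  128   66  115 4751]
can 722 ((434.9490966796875, 280.87701416015625), (23.97376251220703, 28.125431060791016), 86.41458892822266) [23.7 24.6 25.5] [434.22237689 280.95661222  24.58488523] px [327.46121884 159.0567867 ]
mat z 1.2311533992858585
plate 4766 ((469.9637145996094, 278.2898254394531), (49.89794921875, 120.05062103271484), 85.79427337646484) [ 5.1  6.7 24.2] px [ 297  130   65  115 4766]
can 723 ((435.1359558105469, 280.8692932128906), (23.90342140197754, 28.231428146362305), 85.9023666381836) [23.6 24.5 25.5] [434.37460937 281.01836416  24.53871046] px [324.71230982 161.49515906]
mat z 1.2383301064843124
t 1.3 p [452.2 276.2 199.9] R [[-0.968, 0.25, -0.001], [0.25, 0.968, -0.002], [0.0, -0.002, -1.0]] F [-1.1  0.3 -0. ] w 1.0
```

Call:
servo_tool:
  commands:
    - [-0.144, -0.162, 0.007, 0, 0, 0]
    - [-0.144, -0.162, 0.007, 0, 0, 0]
    - [-0.144, -0.162, 0.007, 0, 0, 0]
    - [-0.144, -0.162, 0.007, 0, 0, 0]
    - [-0.144, -0.162, 0.007, 0, 0, 0]

```text
time_s: 1.8
eef_pos: [551.3, 88.8, 193.9]
tool_rot: [[-0.971, 0.24, 0.0], [0.24, 0.971, 0.001], [-0.0, 0.001, -1.0]]
ft_force: [0.0, 0.3, -0.3]
grip_width: 1.0
```

Call:
servo_tool:
  commands:
    - [-0.144, -0.162, 0.007, 0, 0, 0]
    - [-0.144, -0.162, 0.007, 0, 0, 0]
    - [0, 0, 0, 0, 0, 0]
    - [0, 0, 0, 0, 0, 0]
    - [0, 0, 0, 0, 0, 0]

```text
time_s: 2.3
eef_pos: [590.5, 14.2, 190.8]
tool_rot: [[-0.971, 0.24, -0.001], [0.24, 0.971, 0.002], [0.001, 0.001, -1.0]]
ft_force: [-0.8, 0.9, -0.0]
grip_width: 1.001
```

```bash
cat > nest.py <<'E'
from look import *
c=look("n1"); st()
P=cloud(c); hsv=cv2.cvtColor(c["image"],cv2.COLOR_RGB2HSV)
v,u=np.indices(P.shape[:2])
near=(np.linalg.norm(P[...,:2]-[618,0],axis=-1)<130)&(v<390)
pl=near&(hsv[...,2]<60)&(P[...,2]>6)&(P[...,2]<14)
n,l,s,_=cv2.connectedComponentsWithStats(cv2.morphologyEx(pl.astype(np.uint8),cv2.MORPH_OPEN,np.ones((2,2),np.uint8)))
print("plate",pl.sum(),cv2.minAreaRect(P[pl][:,:2].astype(np.float32)),np.median(P[pl][:,2]))
red=near&((hsv[...,0]<8)|(hsv[...,0]>172))&(hsv[...,1]>140)&(hsv[...,2]>60)
print("red",red.sum(),np.argwhere(red).mean(0)[::-1],np.percentile(P[red],[5,50,95],axis=0).round(1))
top=red&(P[...,2]>46)
print("redtop",cv2.minAreaRect(P[top][:,:2].astype(np.float32)))
bed=(P[...,2]<5)&(hsv[...,2]>90)&(hsv[...,1]<40); print("bed z",np.median(P[bed][:,2]))
E
python3 nest.py
```

```text
t 2.35 p [590.5  14.4 190.9] R [[-0.971, 0.239, -0.0], [0.239, 0.971, 0.001], [0.001, 0.001, -1.0]] F [ 0.3 -0.2  0.1] w 1.001
plate 9847 ((614.1846923828125, 1.1339340209960938), (90.03500366210938, 188.21865844726562), 74.7717056274414) 9.060002951949457
red 463 [312.44060475 201.34557235] [[590.1  -8.4   9.5]
 [596.4   5.9  49.8]
 [607.8  19.3  51.7]]
redtop ((555.843017578125, 16.162601470947266), (29.695016860961914, 97.5823745727539), 75.7787857055664)
bed z -0.9425470921840997
```

View pics/n1.png

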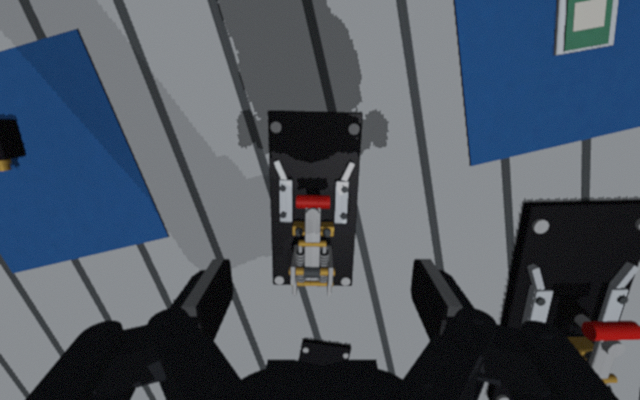

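The wrist view shows the nest: rails at (285,200) and (343,200), red bar at (312,202), plate from (268,112) to (352,286). I'll refine its pose from the rails, bar and stop.

```bash
cat > nest2.py <<'E'
from look import *
def nestfit(c,show=True):
    P=cloud(c); hsv=cv2.cvtColor(c["image"],cv2.COLOR_RGB2HSV); K=np.ones((3,3),np.uint8)
    o0=np.array([614,1.1]); a=np.deg2rad(-15.2); ex=np.array([np.cos(a),np.sin(a)]); ey=np.array([-ex[1],ex[0]])
    q=P[...,:2]-o0; X=q@ex-20;Y=q@ey;Z=P[...,2]+.9   # rough nest coords
    R=lambda m:cv2.minAreaRect(np.float32(np.c_[X[m],Y[m]]))
    red=(abs(X+38)<25)&(abs(Y)<28)&((hsv[...,0]<8)|(hsv[...,0]>172))&(hsv[...,1]>140)&(hsv[...,2]>60)&(Z>42)&(Z<60)
    red=cv2.morphologyEx(red.astype(np.uint8),cv2.MORPH_OPEN,K)>0
    print("bar",red.sum(),R(red),np.percentile(Z[red],[10,50,90]).round(1), "pts x",np.percentile(X[red],[2,50,98]).round(1),"y",np.percentile(Y[red],[2,50,98]).round(1))
    for sgn in(1,-1):
        r=(abs(X+28)<40)&(sgn*Y>15)&(sgn*Y<45)&(Z>15.5)&(Z<22)&(hsv[...,2]>90)
        st_=r&(X>-48)&(X<-10)
        # inner lip edge per x-bin
        e=[(x,np.percentile((sgn*Y)[st_&(abs(X-x)<3)],[4,96])) for x in range(-45,-10,7)]
        print("rail",sgn,r.sum(),R(r),[(x,p.round(1).tolist()) for x,p in e if len(p)],"x range",np.percentile(X[st_],[1,99]).round(1))
    top=(Z>7)&(Z<13)&(hsv[...,2]<60)&(abs(Y)<55)&(X>-130)&(X<90)
    for x in range(-105,70,25):
        m=top&(abs(X-x)<6)
        if m.sum()>20: print("plate x",x,"y",np.percentile(Y[m],[.5,99.5]).round(1))
    for y in(-35,-20,0,20,35):
        m=top&(abs(Y-y)<5); print("plate y",y,"x",np.percentile(X[m],[.5,99.5]).round(1))
    br=(hsv[...,0]>12)&(hsv[...,0]<28)&(hsv[...,1]>110)&(abs(Y)<35)&(abs(X)<40)&(Z>18)&(Z<30)
    print("brass",br.sum(),np.percentile(X[br],[2,50,98]).round(1) if br.any() else 0, np.percentile(Y[br],[2,98]).round(1) if br.any() else 0,Z[br].round(0)[:20])
if __name__=="__main__": nestfit(dict(np.load(f"pics/{sys.argv[1]}.npz")))
E
python3 nest2.py n1
```

```text
bar 427 ((-37.632957458496094, 0.03899574279785156), (30.029956817626953, 11.744525909423828), 89.16046905517578) [47.9 50.9 52.2] pts x [-42.9 -38.7 -32.3] y [-14.7  -0.4  14.6]
rail 1 542 ((-36.58137893676758, 28.827356338500977), (15.266636848449707, 63.192779541015625), 85.08069610595703) [(-45, [22.2, 33.9]), (-38, [22.4, 33.3]), (-31, [22.8, 33.7]), (-24, [22.0, 33.4]), (-17, [22.2, 33.3])] x range [-47.7 -10.6]
rail -1 536 ((-36.060611724853516, -28.587263107299805), (62.52158737182617, 15.087996482849121), 4.645145416259766) [(-45, [22.0, 32.9]), (-38, [22.1, 32.9]), (-31, [22.1, 33.0]), (-24, [22.2, 33.2]), (-17, [22.3, 33.4])] x range [-47.6 -10.7]
plate x -105 y [-44.1  44.1]
plate x -80 y [-44.   44.5]
plate x -55 y [-43.9  43.2]
plate x -30 y [-44.5  43.6]
plate x -5 y [-43.7  44.7]
plate x 20 y [-43.7  43.4]
plate x 45 y [-43.2  43.6]
plate y -35 x [-113.1   69. ]
plate y -20 x [-113.5   46.5]
plate y 0 x [-113.8  -33.2]
plate y 20 x [-113.5   66.9]
plate y 35 x [-113.    68.3]
brass 174 [-3.  -1.2  6.9] [-19.9  20.7] [18. 19. 20. 19. 19. 19. 20. 20. 19. 18. 20. 19. 18. 18. 22. 22. 21. 22.
 22. 21.]
```

Call:
servo_tool:
  commands:
    - [-0.02, -0.02, 0.1, 0, 0, 0.2]
    - [-0.023, -0.0135, 0.2, 0, 0, 0]
    - [0, 0, 0.2, 0, 0, 0]
    - [0, 0, 0, 0, 0, 0]
    - [0, 0, 0, 0, 0, 0]

```text
time_s: 2.85
eef_pos: [597.0, 4.7, 91.0]
tool_rot: [[-0.965, 0.263, -0.002], [0.263, 0.965, 0.001], [0.002, 0.0, -1.0]]
ft_force: [-0.2, 0.1, 0.3]
grip_width: 0.999
```

```bash
python3 - <<'E'
from look import *
from nest2 import nestfit
s=st(); c=look("n2"); nestfit(c)
E
```

```text
t 2.85 p [597.    4.7  91. ] R [[-0.965, 0.263, -0.002], [0.263, 0.965, 0.001], [0.002, 0.0, -1.0]] F [-0.2  0.1  0.3] w 0.999
bar 947 ((-37.06173324584961, 0.049854278564453125), (12.605406761169434, 29.8406982421875), 0.07029316574335098) [48.5 50.9 52.1] pts x [-42.8 -39.  -32.8] y [-14.3   0.3  14.4]
rail 1 1073 ((-35.93455505371094, 28.618026733398438), (15.251897811889648, 61.957088470458984), 85.18766021728516) [(-45, [22.4, 33.2]), (-38, [22.2, 33.1]), (-31, [22.3, 33.3]), (-24, [22.0, 33.6]), (-17, [22.2, 33.4])] x range [-47.5 -10.9]
rail -1 882 ((-36.18963623046875, -28.886159896850586), (61.409358978271484, 14.281344413757324), 4.4820170402526855) [(-45, [25.7, 33.4]), (-38, [22.1, 33.1]), (-31, [22.3, 33.2]), (-24, [21.8, 33.4]), (-17, [22.1, 33.2])] x range [-45.  -10.6]
plate x -105 y [-43.9  43.7]
plate x -80 y [-44.1  43.9]
plate x -55 y [-44.3  44.1]
plate x -30 y [-44.2  43.9]
plate x -5 y [-43.9  44.6]
plate x 20 y [-43.8  43.7]
plate x 45 y [-43.8  43.8]
plate y -35 x [-112.8   69.4]
plate y -20 x [-112.8   49.2]
plate y 0 x [-112.8  -33. ]
plate y 20 x [-113.3   50.3]
plate y 35 x [-112.7   69.1]
brass 406 [-3.2 -1.5  6.8] [-20.7  20.7] [20. 22. 18. 18. 18. 19. 18. 18. 18. 19. 18. 18. 18. 19. 18. 19. 18. 18.
 20. 19.]
```

Call:
servo_tool:
  commands:
    - [0, 0.005, 0.1, 0, 0, 0]
    - [0, 0, 0.1, 0, 0, 0]
    - [0, 0, 0.025, 0, 0, 0]
    - [0, 0, 0, 0, 0, 0]

```text
time_s: 3.3
eef_pos: [598.7, 4.3, 47.2]
tool_rot: [[-0.964, 0.265, 0.001], [0.265, 0.964, 0.0], [-0.001, 0.001, -1.0]]
ft_force: [-0.1, 0.0, -0.1]
grip_width: 0.996
```

Call:
servo_tool:
  commands:
    - [0, 0, 0, 0, 0, 0]
    - [0, 0, 0, 0, 0, 0]
    - [0, 0, 0, 0, 0, 0]
    - [0, 0, 0, 0, 0, 0]
    - [0, 0, 0, 0, 0, 0]
  fingers: 1
  force: 30

```text
time_s: 3.8
eef_pos: [598.5, 4.3, 46.7]
tool_rot: [[-0.964, 0.266, 0.001], [0.266, 0.964, 0.001], [-0.001, 0.001, -1.0]]
ft_force: [-0.6, 0.3, 4.7]
grip_width: 0.343
```

Call:
servo_tool:
  commands:
    - [0, 0, 0, 0, 0, 0]
    - [0, 0, 0, 0, 0, 0]

```text
time_s: 4.0
eef_pos: [598.5, 4.3, 46.6]
tool_rot: [[-0.964, 0.266, 0.001], [0.266, 0.964, 0.0], [-0.001, 0.001, -1.0]]
ft_force: [-1.4, 0.7, 5.2]
grip_width: 0.338
```

Call:
servo_tool:
  commands:
    - [-0.002, 0, -0.036, 0, 0, 0]
    - [-0.005, 0, -0.036, 0, 0, 0]
    - [-0.009, 0, -0.035, 0, 0, 0]
    - [-0.012, 0, -0.034, 0, 0, 0]

```text
time_s: 4.4
eef_pos: [602.7, 3.1, 74.2]
tool_rot: [[-0.964, 0.265, -0.002], [0.265, 0.964, 0.001], [0.002, 0.0, -1.0]]
ft_force: [1.7, 3.0, -6.3]
grip_width: 0.344
```

Call:
servo_tool:
  commands:
    - [-0.016, 0, -0.032, 0, 0, 0]
    - [-0.019, 0, -0.031, 0, 0, 0]
    - [-0.022, 0, -0.029, 0, 0, 0]
    - [-0.025, 0, -0.026, 0, 0, 0]

```text
time_s: 4.8
eef_pos: [618.8, -1.3, 98.7]
tool_rot: [[-0.964, 0.265, -0.001], [0.265, 0.964, 0.001], [0.001, 0.0, -1.0]]
ft_force: [-2.1, 3.8, 0.2]
grip_width: 0.342
```

Call:
servo_tool:
  commands:
    - [-0.027, 0, -0.024, 0, 0, 0]
    - [-0.029, 0, -0.021, 0, 0, 0]
    - [-0.031, 0, -0.018, 0, 0, 0]
    - [-0.033, 0, -0.015, 0, 0, 0]
    - [0, 0, 0, 0, 0, 0]

```text
time_s: 5.3
eef_pos: [645.5, -8.6, 115.3]
tool_rot: [[-0.964, 0.266, 0.005], [0.266, 0.964, 0.0], [-0.005, 0.002, -1.0]]
ft_force: [2.2, 3.5, 7.6]
grip_width: 0.338
```

```bash
python3 - <<'E'
from look import *
s=st(); c=look("sd1","side"); 
w=look("w3")
a=cv2.resize(c["image"][150:270,250:400,::-1],None,fx=4,fy=4); b=w["image"][:,120:440,::-1]; b=cv2.resize(b[:, :],(384,480))[:, :200+0] if 0 else cv2.resize(w["image"][:,:,::-1],(600,375))[:,150:350]
b=cv2.copyMakeBorder(b,0,480-375,0,0,cv2.BORDER_CONSTANT)
cv2.imwrite("pics/c3.png",np.hstack([a,b]))
E
```

```text
t 5.3 p [645.5  -8.6 115.3] R [[-0.964, 0.266, 0.005], [0.266, 0.964, 0.0], [-0.005, 0.002, -1.0]] F [2.2 3.5 7.6] w 0.338
```

View pics/c3.png

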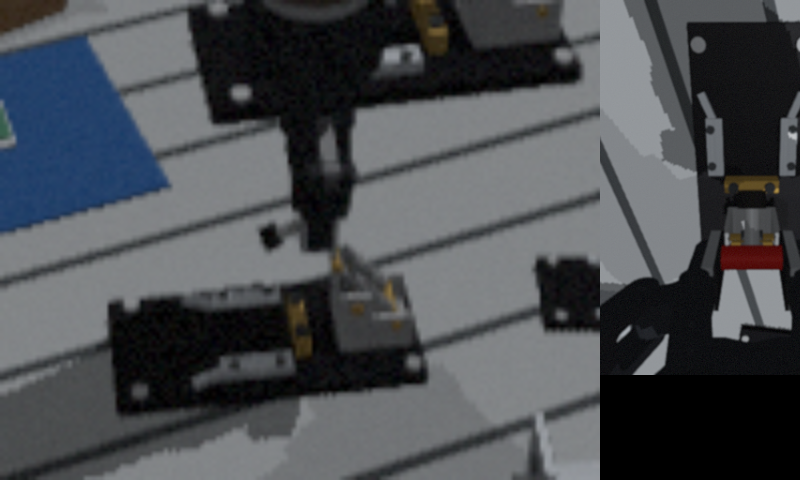

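The crop shows the gripper holding the bar up, with the foot swung clear, and the brass stop fully visible at crop (300,330). I'll release, retreat upward and check that the clip stays up.

Call:
servo_tool:
  commands:
    - [0, 0, 0, 0, 0, 0]
    - [0, 0, 0, 0, 0, 0]
    - [0, 0, 0, 0, 0, 0]
    - [0, 0, 0, 0, 0, 0]
    - [0, 0, 0, 0, 0, 0]
  fingers: 0

```text
time_s: 5.9
eef_pos: [642.0, -8.8, 112.9]
tool_rot: [[-0.964, 0.266, -0.001], [0.266, 0.964, -0.0], [0.001, -0.0, -1.0]]
ft_force: [0.5, -0.1, 0.3]
grip_width: 0.995
```

Call:
servo_tool:
  commands:
    - [0, 0, -0.1, 0, 0, 0]
    - [0, 0, -0.2, 0, 0, 0]
    - [0.1, 0, -0.1, 0, 0, 0]
    - [0.2, 0, 0, 0, 0, 0]
    - [0, 0, 0, 0, 0, 0]

```text
time_s: 6.4
eef_pos: [579.1, 9.3, 192.9]
tool_rot: [[-0.965, 0.263, -0.005], [0.263, 0.965, 0.0], [0.005, -0.001, -1.0]]
ft_force: [0.4, 0.2, -0.1]
grip_width: 1.001
```

```bash
python3 - <<'E'
from look import *
from nest2 import nestfit
s=st(); c=look("n4"); 
P=cloud(c); hsv=cv2.cvtColor(c["image"],cv2.COLOR_RGB2HSV)
o0=np.array([614,1.1]); a=np.deg2rad(-15.2); ex=np.array([np.cos(a),np.sin(a)]); ey=np.array([-ex[1],ex[0]])
q=P[...,:2]-o0; X=q@ex-20;Y=q@ey;Z=P[...,2]+.9
nestfit(c)
red=(X>-60)&(X<50)&(abs(Y)<28)&((hsv[...,0]<8)|(hsv[...,0]>172))&(hsv[...,1]>140)&(Z>42)
red=cv2.morphologyEx(red.astype(np.uint8),cv2.MORPH_OPEN,np.ones((3,3),np.uint8))>0
print("bar up",red.sum(),[np.percentile(v[red],[2,50,98]).round(1).tolist() for v in(X,Y,Z)])
br=(hsv[...,0]>12)&(hsv[...,0]<28)&(hsv[...,1]>110)&(abs(Y)<26)&(X<20)&(X>-20)&(Z>19)&(Z<28)
br=cv2.morphologyEx(br.astype(np.uint8),cv2.MORPH_OPEN,np.ones((3,3),np.uint8))>0
print("stop",br.sum(),cv2.minAreaRect(np.float32(np.c_[X[br],Y[br]])))
E
```

```text
t 6.4 p [579.1   9.3 192.9] R [[-0.965, 0.263, -0.005], [0.263, 0.965, 0.0], [0.005, -0.001, -1.0]] F [ 0.4  0.2 -0.1] w 1.001Traceback (most recent call last):
  File "<stdin>", line 7, in <module>
  File "nest2.py", line 9, in nestfit
    print("bar",red.sum(),R(red),np.percentile(Z[red],[10,50,90]).round(1), "pts x",np.percentile(X[red],[2,50,98]).round(1),"y",np.percentile(Y[red],[2,50,98]).round(1))
                                 ~~~~~~~~~~~~~^^^^^^^^^^^^^^^^^^^
    return _quantile_unchecked(
        a, q, axis, out, overwrite_input, method, keepdims, weights)
    return _ureduce(a,
                    func=_quantile_ureduce_func,
    ...<5 lines>...
                    overwrite_input=overwrite_input,
                    method=method)
    r = func(a, **kwargs)
    result = _quantile(arr,
                       quantiles=q,
    ...<2 lines>...
                       out=out,
                       weights=wgt)
    slices_having_nans = np.isnan(arr[-1, ...])
                                  ~~~^^^^^^^^^
IndexError: index -1 is out of bounds for axis 0 with size 0
```

View pics/n4.png

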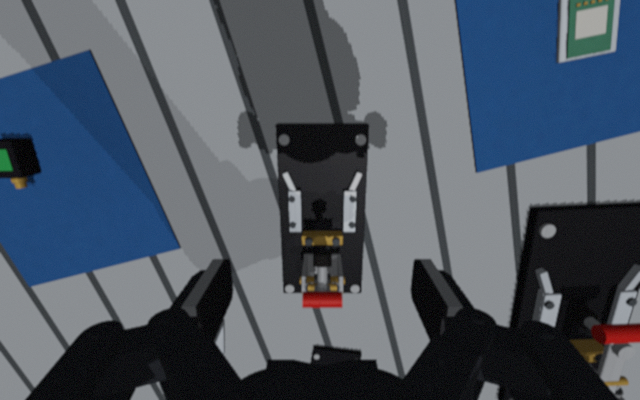

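The picture shows the clip staying raised after release: red bar at (322,300), stop at (322,238), rails clear. Now I'll go to the board.

Call:
servo_tool:
  commands:
    - [0, 0, 0, 0, 0, -0.8]
    - [0, 0, 0, 0, 0, -0.8]
    - [0.102, 0.163, 0.058, 0, 0, 0]
    - [0.102, 0.163, 0.058, 0, 0, 0]
    - [0.102, 0.163, 0.058, 0, 0, 0]

```text
time_s: 6.95
eef_pos: [531.4, 110.3, 158.1]
tool_rot: [[-0.997, 0.079, 0.001], [0.079, 0.997, 0.0], [-0.001, 0.0, -1.0]]
ft_force: [1.0, 0.4, -0.7]
grip_width: 0.995
```

Call:
servo_tool:
  commands:
    - [0.102, 0.163, 0.058, 0, 0, 0]
    - [0.102, 0.163, 0.058, 0, 0, 0]
    - [0.102, 0.163, 0.058, 0, 0, 0]
    - [0.102, 0.163, 0.058, 0, 0, 0]
    - [0.102, 0.163, 0.058, 0, 0, 0]

```text
time_s: 7.45
eef_pos: [442.0, 281.5, 100.0]
tool_rot: [[-0.997, 0.078, 0.001], [0.078, 0.997, 0.0], [-0.001, 0.0, -1.0]]
ft_force: [0.1, -0.5, -0.2]
grip_width: 1.0
```

Call:
servo_tool:
  commands:
    - [0, 0, 0, 0, 0, 0]
    - [0, 0, 0, 0, 0, 0]

```text
time_s: 7.65
eef_pos: [441.6, 281.1, 100.0]
tool_rot: [[-0.997, 0.074, -0.001], [0.074, 0.997, -0.0], [0.001, -0.0, -1.0]]
ft_force: [-0.2, -0.0, 0.2]
grip_width: 0.998
```

```bash
python3 board.py 2; python3 - <<'E'
from h import *
c=dict(np.load("pics/n4.npz"))
P=cloud(c); hsv=cv2.cvtColor(c["image"],cv2.COLOR_RGB2HSV)
o0=np.array([614,1.1]); a=np.deg2rad(-15.2); ex=np.array([np.cos(a),np.sin(a)]); ey=np.array([-ex[1],ex[0]])
q=P[...,:2]-o0; X=q@ex-20;Y=q@ey;Z=P[...,2]+.9
red=(X>-60)&(X<50)&(abs(Y)<28)&((hsv[...,0]<8)|(hsv[...,0]>172))&(hsv[...,1]>140)&(Z>42)
print("bar up",red.sum(),[np.percentile(v[red],[2,50,98]).round(1).tolist() for v in(X,Y,Z)])
br=(hsv[...,0]>12)&(hsv[...,0]<28)&(hsv[...,1]>110)&(abs(Y)<26)&(X<20)&(X>-20)&(Z>21)&(Z<28)
br=cv2.morphologyEx(br.astype(np.uint8),cv2.MORPH_OPEN,np.ones((3,3),np.uint8))>0
print("stop",br.sum(),cv2.minAreaRect(np.float32(np.c_[X[br],Y[br]])), np.percentile(X[br],[1,5,95,99]))
top=(Z>7)&(Z<13)&(hsv[...,2]<60)&(abs(Y)<55)&(X>-130)&(X<90)
print("plate",cv2.minAreaRect(np.float32(np.c_[X[top],Y[top]])),np.percentile(X[top],.3))
for sgn in(1,-1):
    r=(sgn*Y>15)&(sgn*Y<45)&(Z>16)&(Z<22)&(hsv[...,2]>90)&(X>-46)&(X<-10)
    e=np.array([(x,np.percentile(Y[r&(abs(X-x)<2.5)],50)) for x in range(-44,-11,4)]); p=np.polyfit(e[:,0],e[:,1],1); print("rail",sgn,p, "slope deg",np.degrees(p[0]))
E
```

```text
t 7.65 p [441.6 281.1 100. ] R [[-0.997, 0.074, -0.001], [0.074, 0.997, -0.0], [0.001, -0.0, -1.0]] F [-0.2 -0.   0.2] w 0.998
plate 8511 ((469.6855163574219, 278.209228515625), (49.90922164916992, 119.87862396240234), 85.7834243774414) [ 5.1  6.8 24.4] px [ 284  170   70  141 8511]
can 1432 ((435.01812744140625, 280.7937316894531), (23.874048233032227, 28.67411994934082), 85.02774810791016) [23.6 24.6 25.4] [433.61098138 280.83339801  24.59288617] px [318.26885475 210.87988827]
mat z 1.2070793420868142
plate 8543 ((469.85150146484375, 278.1807556152344), (49.850345611572266, 120.29391479492188), 85.79141235351562) [ 5.1  6.8 24.4] px [ 286  168   70  142 8543]
can 1417 ((434.8353271484375, 280.80419921875), (23.606586456298828, 28.245929718017578), 85.0292739868164) [23.6 24.6 25.4] [433.77449739 280.764128    24.60522141] px [320.00988003 209.21806634]
mat z 1.2136607227106708
t 7.75 p [443.1 279.1 100.5] R [[-0.997, 0.079, 0.001], [0.079, 0.997, -0.001], [-0.001, -0.001, -1.0]] F [-0.  -0.8  0.1] w 1.0
bar up 567 [[2.9, 6.2, 12.7], [-13.6, 0.0, 13.5], [113.2, 118.0, 120.0]]
stop 307 ((1.9648833274841309, 0.07302474975585938), (10.270899772644043, 41.44397735595703), 0.05811009556055069) [-3.07277132 -2.80866893  6.43665389  6.75681489]
plate ((-19.333938598632812, 0.04268646240234375), (90.02191925048828, 188.3186492919922), 89.90061950683594) -113.39955681476061
rail 1 [1.21988724e-02 2.78112771e+01] slope deg 0.6989439045294552
rail -1 [ 1.09584082e-02 -2.67609541e+01] slope deg 0.6278705387042006
```

Call:
servo_tool:
  commands:
    - [0.034, 0.003, 0, 0, 0, 0]
    - [0, 0, 0.1, 0, 0, 0]
    - [0, 0, 0.1, 0, 0, 0]
    - [0, 0, 0, 0, 0, 0]
    - [0, 0, 0, 0, 0, 0]

```text
time_s: 8.25
eef_pos: [435.2, 280.5, 60.7]
tool_rot: [[-0.997, 0.078, -0.0], [0.078, 0.997, -0.0], [0.0, -0.0, -1.0]]
ft_force: [-0.1, -0.5, -0.4]
grip_width: 0.999
```

```bash
python3 - <<'E'
from look import *
s=st(); c=look("b3"); st()
E
```

```text
t 8.25 p [435.2 280.5  60.7] R [[-0.997, 0.078, -0.0], [0.078, 0.997, -0.0], [0.0, -0.0, -1.0]] F [-0.1 -0.5 -0.4] w 0.999
t 8.3 p [435.6 281.   61.2] R [[-0.997, 0.078, 0.001], [0.078, 0.997, 0.0], [-0.001, 0.0, -1.0]] F [0.  0.7 0.5] w 1.002
```

View pics/b3.png

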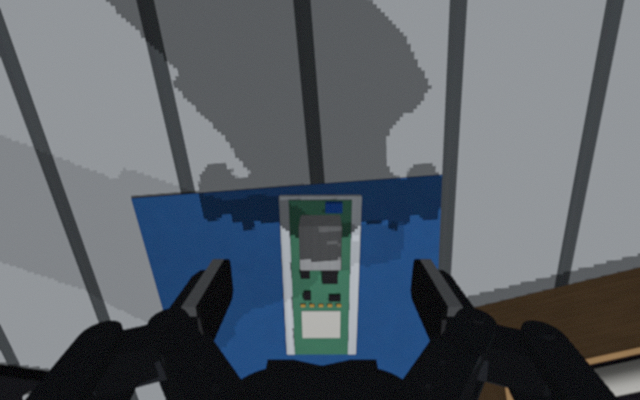

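The board's can at (320,240) is centred between the jaws, with its axis vertical in the image. I'll lower and grip.

Call:
servo_tool:
  commands:
    - [0, 0, 0.1, 0, 0, 0]
    - [0, 0, 0.053, 0, 0, 0]
    - [0, 0, 0, 0, 0, 0]

```text
time_s: 8.6
eef_pos: [434.5, 280.6, 29.3]
tool_rot: [[-0.997, 0.077, -0.002], [0.077, 0.997, -0.001], [0.001, -0.001, -1.0]]
ft_force: [-0.0, -0.2, 0.3]
grip_width: 1.001
```

Call:
servo_tool:
  commands:
    - [0, 0, 0, 0, 0, 0]
    - [0, 0, 0, 0, 0, 0]
    - [0, 0, 0, 0, 0, 0]
    - [0, 0, 0, 0, 0, 0]
    - [0, 0, 0, 0, 0, 0]
  fingers: 1
  force: 40

```text
time_s: 9.1
eef_pos: [435.5, 281.4, 30.5]
tool_rot: [[-0.997, 0.077, 0.001], [0.077, 0.997, 0.0], [-0.001, 0.0, -1.0]]
ft_force: [0.1, -0.1, 4.4]
grip_width: 0.267
```

Call:
servo_tool:
  commands:
    - [0, 0, 0, 0, 0, 0]
    - [0, 0, 0, 0, 0, 0]

```text
time_s: 9.3
eef_pos: [435.5, 281.4, 30.5]
tool_rot: [[-0.997, 0.077, 0.001], [0.077, 0.997, 0.0], [-0.001, 0.0, -1.0]]
ft_force: [-1.4, -0.7, 7.0]
grip_width: 0.265
```

Call:
servo_tool:
  commands:
    - [0, 0, -0.05, 0, 0, 0]
    - [0, 0, -0.1, 0, 0, 0]
    - [0, 0, -0.15, 0, 0, 0]
    - [0, 0, 0, 0, 0, 0.785]
    - [0, 0, 0, 0, 0, 0.785]

```text
time_s: 9.8
eef_pos: [435.6, 281.5, 91.4]
tool_rot: [[-0.964, 0.266, 0.002], [0.266, 0.964, 0.001], [-0.001, 0.002, -1.0]]
ft_force: [0.7, -0.7, -1.6]
grip_width: 0.274
```

Call:
servo_tool:
  commands:
    - [-0.06, -0.14, 0, 0, 0, 0]
    - [-0.06, -0.14, 0, 0, 0, 0]
    - [-0.06, -0.14, 0, 0, 0, 0]
    - [-0.06, -0.14, 0, 0, 0, 0]
    - [-0.06, -0.14, 0, 0, 0, 0]

```text
time_s: 10.3
eef_pos: [456.0, 129.2, 90.2]
tool_rot: [[-0.965, 0.262, -0.0], [0.262, 0.965, 0.0], [0.0, -0.0, -1.0]]
ft_force: [0.3, 0.3, -1.1]
grip_width: 0.269
```

Call:
servo_tool:
  commands:
    - [-0.06, -0.14, 0, 0, 0, 0]
    - [-0.06, -0.14, 0, 0, 0, 0]
    - [-0.06, -0.14, 0, 0, 0, 0]
    - [0, 0, 0, 0, 0, 0]
    - [0, 0, 0, 0, 0, 0]

```text
time_s: 10.8
eef_pos: [468.8, 39.3, 90.1]
tool_rot: [[-0.964, 0.264, -0.0], [0.264, 0.964, 0.0], [0.0, 0.0, -1.0]]
ft_force: [0.0, 1.0, -1.8]
grip_width: 0.271
```

Call:
servo_tool:
  commands:
    - [0, 0, 0, 0, 0, 0]
    - [0, 0, 0, 0, 0, 0]

```text
time_s: 11.0
eef_pos: [468.7, 41.3, 90.0]
tool_rot: [[-0.966, 0.26, -0.0], [0.26, 0.966, 0.001], [0.0, 0.001, -1.0]]
ft_force: [-0.1, 0.4, -1.6]
grip_width: 0.274
```

```bash
cat > bn.py <<'E'
from look import *
o0=np.array([614,1.1]); a=np.deg2rad(-15.2); ex=np.array([np.cos(a),np.sin(a)]); ey=np.array([-ex[1],ex[0]])
def N(c):
    P=cloud(c); q=P[...,:2]-o0; return q@ex-20,q@ey,P[...,2]+.9,cv2.cvtColor(c["image"],cv2.COLOR_RGB2HSV)
def tcpn(s):
    q=s["eef_pos"][:2]-o0; x=s["tool_rot"][:,0]; print("TCP nest",np.round([q@ex-20,q@ey,s["eef_pos"][2]],1),"tool yaw vs nest",np.degrees(np.arctan2(-(x[:2]@ey),-(x[:2]@ex))).round(2),"F nest",np.round([s["ft_force"][:2]@ex,s["ft_force"][:2]@ey,s["ft_force"][2]],1))
if __name__=="__main__":
    s=st(); tcpn(s); tag=sys.argv[1]; c=look(tag); X,Y,Z,h=N(c)
    g=(h[...,0]>50)&(h[...,0]<90)&(h[...,1]>60)&(abs(Y)<45)&(X>-260)&(X<10)
    g=cv2.morphologyEx(g.astype(np.uint8),cv2.MORPH_OPEN,np.ones((3,3),np.uint8))>0
    print("green",g.sum(),cv2.minAreaRect(np.float32(np.c_[X[g],Y[g]])))
    A=np.c_[X[g],Y[g],np.ones(g.sum())]; p=np.linalg.lstsq(A,Z[g],rcond=None)[0]; r=Z[g]-A@p; k=abs(r)<1.5; p=np.linalg.lstsq(A[k],Z[g][k],rcond=None)[0]
    print("pitch deg",np.degrees(p[0]).round(2),"roll",np.degrees(p[1]).round(2),"top z at nose/tail", [(p@[x,0,1]).round(1) for x in np.percentile(X[g],[2,98])],"x",np.percentile(X[g],[1,99]).round(1))
    e=[(x,np.percentile(Y[g&(abs(X-x)<3)],[2,98]).mean()) for x in np.linspace(*np.percentile(X[g],[8,92]),8)]; e=np.array(e); pp=np.polyfit(e[:,0],e[:,1],1); print("yaw deg",np.degrees(pp[0]).round(2),"y",e[:,1].round(1))
E
python3 bn.py m1
```

```text
t 11.0 p [468.7  41.3  90. ] R [[-0.966, 0.26, -0.0], [0.26, 0.966, 0.001], [0.0, 0.001, -1.0]] F [-0.1  0.4 -1.6] w 0.274
TCP nest [-170.7    0.7   90. ] tool yaw vs nest 0.13 F nest [-0.2  0.4 -1.6]
green 3309 ((-178.17588806152344, 1.802541732788086), (37.68063735961914, 151.0694122314453), 89.22056579589844)
pitch deg -3.27 roll 0.59 top z at nose/tail [np.float64(70.9), np.float64(65.9)] x [-194. -105.]Traceback (most recent call last):
  File "bn.py", line 14, in <module>
    e=[(x,np.percentile(Y[g&(abs(X-x)<3)],[2,98]).mean()) for x in np.linspace(*np.percentile(X[g],[8,92]),8)]; e=np.array(e); pp=np.polyfit(e[:,0],e[:,1],1); print("yaw deg",np.degrees(pp[0]).round(2),"y",e[:,1].round(1))
          ~~~~~~~~~~~~~^^^^^^^^^^^^^^^^^^^^^^^^^^
    return _quantile_unchecked(
        a, q, axis, out, overwrite_input, method, keepdims, weights)
    return _ureduce(a,
                    func=_quantile_ureduce_func,
    ...<5 lines>...
                    overwrite_input=overwrite_input,
                    method=method)
    r = func(a, **kwargs)
    result = _quantile(arr,
                       quantiles=q,
    ...<2 lines>...
                       out=out,
                       weights=wgt)
    slices_having_nans = np.isnan(arr[-1, ...])
                                  ~~~^^^^^^^^^
IndexError: index -1 is out of bounds for axis 0 with size 0
```

View pics/m1.png

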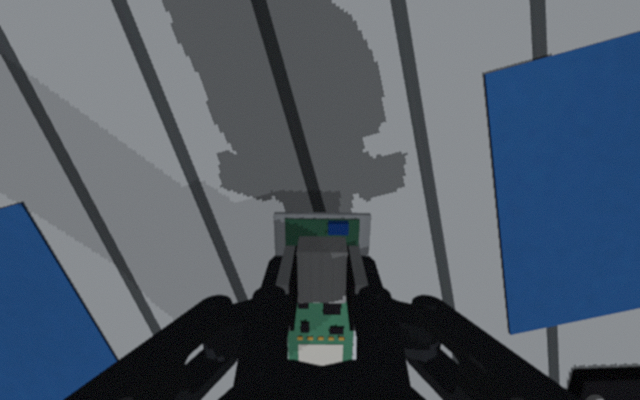

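The picture shows the board held by its can at (320,265), with the patch at (320,353). The depth fit says the nose droops by about 3.3°, so I'll tilt the tool to level it.

Call:
servo_tool:
  commands:
    - [0, 0, 0, 0, -0.24, 0]
    - [0, 0, 0, 0, -0.235, 0]
    - [0, 0, 0, 0, 0, 0]
    - [0, 0, 0, 0, 0, 0]

```text
time_s: 11.45
eef_pos: [468.8, 40.6, 90.0]
tool_rot: [[-0.964, 0.261, 0.054], [0.26, 0.965, -0.015], [-0.056, 0.0, -0.998]]
ft_force: [0.3, 0.3, -1.6]
grip_width: 0.27
```

```bash
python3 - <<'E'
s=open("bn.py").read()
i=s.index("    e=[(x,np.perc"); s=s[:i]+'''    e=[]
    for lo in np.arange(-200,-60,6):
        m=g&(abs(X-lo)<3)
        if m.sum()>25:
            y=np.percentile(Y[m],[2,98]); e.append((lo,y.mean(),y[1]-y[0]))
    print("edges x,ymid,width",np.round(e,1).tolist())
def sh(s,d): # d in nest axes mm -> tool shares
    w=np.r_[ex*d[0]+ey*d[1],d[2]]; return (s["tool_rot"].T@w/200).round(4)
'''
# move sh/defs before main
j=s.index("def sh"); d=s[j:]; s=s[:j]; k=s.index("if __name__"); s=s[:k]+d+s[k:]
open("bn.py","w").write(s)
E
python3 bn.py m2; python3 -c "
from bn import *
s=st(); tcpn(s)
print(sh(s,[0,-1,0]),sh(s,[0,0,-10]),sh(s,[10,0,0]))"
```

```text
t 11.45 p [468.8  40.6  90. ] R [[-0.964, 0.261, 0.054], [0.26, 0.965, -0.015], [-0.056, 0.0, -0.998]] F [ 0.3  0.3 -1.6] w 0.27
TCP nest [-1.705e+02  1.000e-01  9.000e+01] tool yaw vs nest 0.08 F nest [ 0.2  0.3 -1.6]
green 3263 ((-146.96591186523438, 0.5947303771972656), (37.83604431152344, 91.89295196533203), 89.07433319091797)
pitch deg 1.84 roll 0.1 top z at nose/tail [np.float64(67.7), np.float64(70.4)] x [-192.2 -103.7]
edges x,ymid,width [[-194.0, 1.2, 35.5], [-188.0, 1.2, 36.3], [-182.0, 1.1, 36.5], [-176.0, 1.2, 36.5], [-164.0, 0.3, 24.9], [-140.0, 1.4, 26.7], [-134.0, 1.2, 28.6], [-128.0, 0.9, 29.5], [-122.0, 0.3, 35.7], [-116.0, 0.0, 36.6], [-110.0, 0.1, 37.0], [-104.0, -0.1, 37.5]]
t 11.5 p [469.1  40.4  90. ] R [[-0.964, 0.261, 0.055], [0.261, 0.965, -0.015], [-0.057, 0.0, -0.998]] F [ 0.6  0.5 -2.5] w 0.264
TCP nest [-1.701e+02 -1.000e-01  9.000e+01] tool yaw vs nest 0.04 F nest [ 0.4  0.6 -2.5]
[ 0.    -0.005 -0.   ] [ 0.0028 -0.      0.0499] [-0.0499 -0.      0.0028]
```

```bash
cat > pitch.py <<'E'
from bn import *
def pitch(c):
    X,Y,Z,h=N(c); g=(h[...,0]>50)&(h[...,0]<90)&(h[...,1]>60)&(abs(Y)<18)&(Z>15)
    out=[]
    for lo in np.arange(-200,-40,6):
        m=g&(abs(X-lo)<3)
        if m.sum()>25: out.append((lo,*np.percentile(Z[m],[25,50,75]).round(1),m.sum()))
    return out
for t in sys.argv[1:]:
    print(t); [print(*o) for o in pitch(dict(np.load(f"pics/{t}.npz")))]
E
python3 pitch.py m1 m2
```

```text
m1
-194 66.8 67.1 67.6 312
-188 67.0 68.0 152.0 935
-182 67.3 127.8 150.2 607
-176 102.5 108.3 112.6 28
-170 106.2 108.6 113.3 34
-164 100.4 106.1 108.4 115
-146 67.0 67.5 67.8 31
-140 66.7 67.1 67.6 278
-134 66.7 67.0 67.4 430
-128 66.7 67.1 67.4 388
-122 66.6 66.9 67.4 374
-116 66.5 67.0 67.3 303
-110 66.6 66.9 67.2 118
-104 66.4 66.9 67.1 68
m2
-194 66.9 146.5 154.3 605
-188 66.1 66.7 144.8 848
-182 66.1 66.6 67.4 404
-176 66.4 66.9 108.0 60
-170 104.5 109.0 115.6 34
-164 101.1 105.9 108.8 103
-140 68.6 68.9 69.5 201
-134 68.7 69.1 69.5 418
-128 69.0 69.4 69.8 412
-122 69.4 69.8 70.2 405
-116 69.7 70.1 70.3 329
-110 70.1 70.4 70.9 128
-104 70.2 70.6 70.9 96
```

The droop was an artefact: gripper pixels got into the fit, and m1 was actually level. I'll undo the tilt.

Call:
servo_tool:
  commands:
    - [0, 0, 0, 0, 0.24, 0]
    - [0, 0, 0, 0, 0.235, 0]
    - [0, 0, 0, 0, 0, 0]
    - [0, 0, 0, 0, 0, 0]

```text
time_s: 11.9
eef_pos: [469.2, 39.8, 89.8]
tool_rot: [[-0.965, 0.263, 0.0], [0.263, 0.965, 0.0], [-0.0, 0.0, -1.0]]
ft_force: [0.9, 0.9, -1.3]
grip_width: 0.267
```

```bash
sed -i 's/(X>-260)&(X<10)/(X>-260)\&(X<10)\&(Z<s["eef_pos"][2]-15)/' bn.py; python3 bn.py m3; python3 -c "
from bn import *
s=st(); tcpn(s)"
```

```text
t 11.9 p [469.2  39.8  89.8] R [[-0.965, 0.263, 0.0], [0.263, 0.965, 0.0], [-0.0, 0.0, -1.0]] F [ 0.9  0.9 -1.3] w 0.267
TCP nest [-169.9   -0.6   89.8] tool yaw vs nest -0.03 F nest [ 0.6  1.1 -1.3]
green 3142 ((-147.82830810546875, -0.08545112609863281), (37.7512321472168, 91.33894348144531), 88.97522735595703)
pitch deg -0.1 roll 0.16 top z at nose/tail [np.float64(66.9), np.float64(66.7)] x [-193.  -104.3]
edges x,ymid,width [[-194.0, 0.4, 35.9], [-188.0, 0.5, 36.2], [-182.0, 0.5, 36.6], [-140.0, 0.7, 26.9], [-134.0, 0.6, 28.1], [-128.0, 0.4, 30.2], [-122.0, -0.4, 35.8], [-116.0, -0.7, 36.6], [-110.0, -0.8, 37.1], [-104.0, -0.5, 37.0]]
t 11.95 p [468.9  39.9  89.8] R [[-0.965, 0.262, 0.0], [0.262, 0.965, -0.0], [-0.0, -0.0, -1.0]] F [-0.4 -0.8 -1.7] w 0.269
TCP nest [-170.2   -0.6   89.8] tool yaw vs nest -0.01 F nest [-0.2 -0.9 -1.7]
```

Call:
servo_tool:
  commands:
    - [0, 0, 0.05, 0, 0, -0.13]
    - [0, 0, 0.1, 0, 0, 0]
    - [0, 0, 0.075, 0, 0, 0]
    - [0, 0, 0.022, 0, 0, 0]
    - [0, 0, 0, 0, 0, 0]

```text
time_s: 12.45
eef_pos: [468.0, 40.0, 39.6]
tool_rot: [[-0.969, 0.246, -0.002], [0.246, 0.969, -0.0], [0.002, -0.001, -1.0]]
ft_force: [0.2, 0.0, -2.3]
grip_width: 0.268
```

Call:
servo_tool:
  commands:
    - [0, 0, 0, 0, 0, 0]
    - [0, 0, 0, 0, 0, 0]

```text
time_s: 12.65
eef_pos: [469.5, 40.0, 41.1]
tool_rot: [[-0.969, 0.247, 0.001], [0.247, 0.969, 0.0], [-0.001, 0.0, -1.0]]
ft_force: [-0.1, 0.1, -2.0]
grip_width: 0.267
```

```bash
python3 bn.py m4
```

```text
t 12.65 p [469.5  40.   41.1] R [[-0.969, 0.247, 0.001], [0.247, 0.969, 0.0], [-0.001, 0.0, -1.0]] F [-0.1  0.1 -2. ] w 0.267
TCP nest [-169.6   -0.3   41.1] tool yaw vs nest 0.9 F nest [-0.1  0.1 -2. ]
green 3160 ((-147.5048828125, 0.6003990173339844), (37.80860137939453, 91.7593002319336), 89.88518524169922)
pitch deg -0.06 roll 0.12 top z at nose/tail [np.float64(18.2), np.float64(18.1)] x [-192.6 -103.8]
edges x,ymid,width [[-194.0, 0.5, 36.1], [-188.0, 0.7, 36.0], [-182.0, 0.6, 36.6], [-140.0, 1.5, 26.8], [-134.0, 1.3, 27.8], [-128.0, 1.6, 29.6], [-122.0, 0.9, 35.3], [-116.0, 0.5, 36.6], [-110.0, 0.5, 37.1], [-104.0, 0.5, 37.6]]
```

Call:
servo_tool:
  commands:
    - [0, -0.003, 0.007, 0, 0, 0]
    - [-0.02, -0.0003, 0, 0, 0, 0]
    - [-0.02, -0.0003, 0, 0, 0, 0]
    - [-0.02, -0.0003, 0, 0, 0, 0]
    - [0, 0, 0, 0, 0, 0]

```text
time_s: 13.2
eef_pos: [481.4, 35.9, 39.2]
tool_rot: [[-0.969, 0.248, 0.001], [0.248, 0.969, 0.0], [-0.001, 0.0, -1.0]]
ft_force: [1.2, -0.4, -1.1]
grip_width: 0.27
```

Call:
servo_tool:
  commands:
    - [0, 0, 0, 0, 0, 0]
    - [0, 0, 0, 0, 0, 0]

```text
time_s: 13.4
eef_pos: [480.2, 36.2, 39.0]
tool_rot: [[-0.969, 0.247, -0.0], [0.247, 0.969, 0.0], [0.0, -0.0, -1.0]]
ft_force: [0.3, -0.4, -0.8]
grip_width: 0.27
```

```bash
python3 bn.py m5
```

```text
t 13.4 p [480.2  36.2  39. ] R [[-0.969, 0.247, -0.0], [0.247, 0.969, 0.0], [0.0, -0.0, -1.0]] F [ 0.3 -0.4 -0.8] w 0.27
TCP nest [-158.4   -1.2   39. ] tool yaw vs nest 0.89 F nest [ 0.4 -0.3 -0.8]
green 3131 ((-136.59066772460938, -0.5467433929443359), (91.31523895263672, 37.957275390625), 0.1459077149629593)
pitch deg -0.16 roll 0.17 top z at nose/tail [np.float64(16.1), np.float64(15.9)] x [-181.4  -92.6]
edges x,ymid,width [[-182.0, -0.5, 35.9], [-176.0, -0.1, 36.0], [-170.0, -0.4, 36.6], [-128.0, 0.5, 26.9], [-122.0, 0.6, 28.2], [-116.0, 0.4, 30.2], [-110.0, -0.2, 36.0], [-104.0, -0.5, 36.8], [-98.0, -0.4, 37.1], [-92.0, -0.5, 37.7]]
```

Call:
servo_tool:
  commands:
    - [-0.02, 0.001, -0.002, 0, 0, 0]
    - [-0.02, -0.0003, 0, 0, 0, 0]
    - [-0.02, -0.0003, 0, 0, 0, 0]
    - [-0.02, -0.0003, 0, 0, 0, 0]
    - [0, 0, 0, 0, 0, 0]

```text
time_s: 13.95
eef_pos: [496.8, 32.0, 39.6]
tool_rot: [[-0.969, 0.248, 0.001], [0.248, 0.969, 0.0], [-0.001, 0.0, -1.0]]
ft_force: [-0.0, -0.7, -1.4]
grip_width: 0.271
```

Call:
servo_tool:
  commands:
    - [0, 0, 0, 0, 0, 0]

```text
time_s: 14.05
eef_pos: [495.9, 32.2, 39.4]
tool_rot: [[-0.969, 0.247, -0.0], [0.247, 0.969, 0.0], [0.0, 0.0, -1.0]]
ft_force: [-0.6, 0.3, -1.6]
grip_width: 0.27
```

```bash
python3 bn.py m6
```

```text
t 14.05 p [495.9  32.2  39.4] R [[-0.969, 0.247, -0.0], [0.247, 0.969, 0.0], [0.0, 0.0, -1.0]] F [-0.6  0.3 -1.6] w 0.27
TCP nest [-142.1   -1.    39.4] tool yaw vs nest 0.88 F nest [-0.6  0.1 -1.6]
green 3156 ((-120.0164566040039, -0.2806396484375), (91.52971649169922, 37.786563873291016), 0.0626363754272461)
pitch deg -0.11 roll 0.04 top z at nose/tail [np.float64(16.5), np.float64(16.4)] x [-165.1  -76.4]
edges x,ymid,width [[-164.0, -0.2, 36.1], [-158.0, 0.1, 36.0], [-152.0, -0.1, 36.7], [-116.0, 2.4, 23.4], [-110.0, 0.6, 27.6], [-104.0, 0.6, 28.9], [-98.0, 0.7, 31.6], [-92.0, 0.1, 36.2], [-86.0, -0.3, 36.7], [-80.0, 0.1, 36.7], [-74.0, -0.4, 37.4]]
```

Call:
servo_tool:
  commands:
    - [-0.02, -0.0003, 0, 0, 0, 0]
    - [-0.02, -0.0003, 0, 0, 0, 0]
    - [-0.02, -0.0003, 0, 0, 0, 0]
    - [-0.02, -0.0003, 0, 0, 0, 0]
    - [0, 0, 0, 0, 0, 0]

```text
time_s: 14.6
eef_pos: [512.2, 27.8, 39.6]
tool_rot: [[-0.969, 0.248, 0.001], [0.248, 0.969, 0.0], [-0.001, 0.0, -1.0]]
ft_force: [-0.8, 1.0, -0.9]
grip_width: 0.265
```

Call:
servo_tool:
  commands:
    - [-0.02, -0.0003, 0, 0, 0, 0]
    - [-0.02, -0.0003, 0, 0, 0, 0]
    - [-0.02, -0.0003, 0, 0, 0, 0]
    - [-0.02, -0.0003, 0, 0, 0, 0]
    - [0, 0, 0, 0, 0, 0]

```text
time_s: 15.1
eef_pos: [527.6, 23.6, 39.6]
tool_rot: [[-0.969, 0.248, 0.001], [0.248, 0.969, 0.0], [-0.001, 0.0, -1.0]]
ft_force: [0.7, 0.0, -1.8]
grip_width: 0.271
```

Call:
servo_tool:
  commands:
    - [0, 0, 0, 0, 0, 0]

```text
time_s: 15.2
eef_pos: [526.7, 23.9, 39.4]
tool_rot: [[-0.969, 0.247, -0.0], [0.247, 0.969, 0.0], [0.0, -0.0, -1.0]]
ft_force: [0.4, 0.9, -1.6]
grip_width: 0.271
```

```bash
python3 bn.py m7
```

```text
t 15.2 p [526.7  23.9  39.4] R [[-0.969, 0.247, -0.0], [0.247, 0.969, 0.0], [0.0, -0.0, -1.0]] F [ 0.4  0.9 -1.6] w 0.271
TCP nest [-110.2   -0.9   39.4] tool yaw vs nest 0.89 F nest [ 0.2  0.9 -1.6]
green 3130 ((-87.98280334472656, -0.21826744079589844), (92.02848815917969, 37.86283493041992), 0.10582220554351807)
pitch deg -0.14 roll 0.17 top z at nose/tail [np.float64(16.5), np.float64(16.3)] x [-133.1  -44.3]
edges x,ymid,width [[-134.0, -0.2, 36.0], [-128.0, 0.1, 36.1], [-122.0, -0.1, 36.7], [-80.0, 0.8, 26.9], [-74.0, 0.7, 28.0], [-68.0, 0.7, 30.2], [-62.0, 0.2, 35.3]]
```

View pics/m7.png

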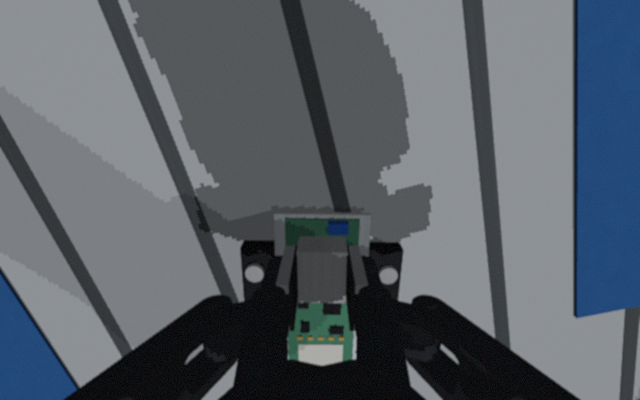

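The picture shows the board level between the jaws, entering the nest straight over the plate holes at (254,272) and (388,275). Forces are under 2 N. I'll approach the stop slowly.

Call:
servo_tool:
  commands:
    - [-0.015, -0.0002, 0, 0, 0, 0]
    - [-0.015, -0.0002, 0, 0, 0, 0]
    - [-0.01, -0.0002, 0, 0, 0, 0]
    - [0, 0, 0, 0, 0, 0]
    - [0, 0, 0, 0, 0, 0]

```text
time_s: 15.75
eef_pos: [534.5, 21.8, 39.4]
tool_rot: [[-0.969, 0.247, -0.0], [0.247, 0.969, 0.0], [0.0, 0.0, -1.0]]
ft_force: [-0.3, -0.1, -2.0]
grip_width: 0.266
```

Call:
servo_tool:
  commands:
    - [-0.004, 0, 0, 0, 0, 0]
    - [-0.004, 0, 0, 0, 0, 0]
    - [0, 0, 0, 0, 0, 0]
    - [0, 0, 0, 0, 0, 0]

```text
time_s: 16.15
eef_pos: [536.0, 21.4, 39.5]
tool_rot: [[-0.969, 0.247, -0.0], [0.247, 0.969, 0.0], [0.0, 0.0, -1.0]]
ft_force: [0.6, -0.8, -1.4]
grip_width: 0.263
```

Call:
servo_tool:
  commands:
    - [-0.004, 0, 0, 0, 0, 0]
    - [0, 0, 0, 0, 0, 0]
    - [0, 0, 0, 0, 0, 0]

```text
time_s: 16.45
eef_pos: [536.9, 21.2, 39.5]
tool_rot: [[-0.969, 0.247, 0.0], [0.247, 0.969, 0.0], [0.0, 0.0, -1.0]]
ft_force: [0.3, 0.3, -1.7]
grip_width: 0.267
```

Call:
servo_tool:
  commands:
    - [-0.003, 0, 0, 0, 0, 0]
    - [0, 0, 0, 0, 0, 0]
    - [0, 0, 0, 0, 0, 0]

```text
time_s: 16.75
eef_pos: [537.4, 21.0, 39.5]
tool_rot: [[-0.969, 0.247, -0.0], [0.247, 0.969, 0.0], [0.0, -0.0, -1.0]]
ft_force: [0.5, -0.9, -2.1]
grip_width: 0.267
```

Call:
servo_tool:
  commands:
    - [-0.003, 0, 0, 0, 0, 0]
    - [0, 0, 0, 0, 0, 0]
    - [0, 0, 0, 0, 0, 0]

```text
time_s: 17.05
eef_pos: [538.0, 20.9, 39.5]
tool_rot: [[-0.969, 0.247, -0.0], [0.247, 0.969, 0.0], [0.0, 0.0, -1.0]]
ft_force: [0.3, 0.2, -2.1]
grip_width: 0.269
```

Call:
servo_tool:
  commands:
    - [-0.003, 0, 0, 0, 0, 0]
    - [0, 0, 0, 0, 0, 0]
    - [0, 0, 0, 0, 0, 0]

```text
time_s: 17.35
eef_pos: [538.6, 20.7, 39.5]
tool_rot: [[-0.969, 0.247, 0.0], [0.247, 0.969, 0.0], [-0.0, 0.0, -1.0]]
ft_force: [0.3, -0.3, -2.0]
grip_width: 0.267
```

Call:
servo_tool:
  commands:
    - [-0.002, 0, 0, 0, 0, 0]
    - [0, 0, 0, 0, 0, 0]
    - [0, 0, 0, 0, 0, 0]

```text
time_s: 17.65
eef_pos: [539.0, 20.6, 39.5]
tool_rot: [[-0.969, 0.247, 0.0], [0.247, 0.969, 0.0], [0.0, 0.0, -1.0]]
ft_force: [-0.1, -0.7, -1.6]
grip_width: 0.267
```

Call:
servo_tool:
  commands:
    - [-0.002, 0, 0, 0, 0, 0]
    - [0, 0, 0, 0, 0, 0]
    - [0, 0, 0, 0, 0, 0]

```text
time_s: 17.95
eef_pos: [539.2, 20.6, 39.4]
tool_rot: [[-0.969, 0.247, -0.0], [0.247, 0.969, 0.0], [0.0, -0.0, -1.0]]
ft_force: [-0.5, -0.4, -0.5]
grip_width: 0.267
```

Call:
servo_tool:
  commands:
    - [-0.002, 0, 0, 0, 0, 0]
    - [0, 0, 0, 0, 0, 0]
    - [0, 0, 0, 0, 0, 0]

```text
time_s: 18.25
eef_pos: [539.2, 20.6, 39.3]
tool_rot: [[-0.969, 0.247, -0.001], [0.247, 0.969, 0.0], [0.001, -0.0, -1.0]]
ft_force: [-3.0, 0.1, -0.9]
grip_width: 0.27
```

Call:
servo_tool:
  commands:
    - [-0.002, 0, 0, 0, 0, 0]
    - [0, 0, 0, 0, 0, 0]
    - [0, 0, 0, 0, 0, 0]

```text
time_s: 18.55
eef_pos: [539.3, 20.6, 39.2]
tool_rot: [[-0.969, 0.247, -0.002], [0.247, 0.969, 0.0], [0.002, -0.0, -1.0]]
ft_force: [-4.5, 1.2, 0.4]
grip_width: 0.27
```

```bash
python3 bn.py m8; python3 -c "
from bn import *
for i in range(3): read_camera('scene'); s=read_state(); tcpn(s)"
```

```text
t 18.55 p [539.3  20.6  39.2] R [[-0.969, 0.247, -0.002], [0.247, 0.969, 0.0], [0.002, -0.0, -1.0]] F [-4.5  1.2  0.4] w 0.27
TCP nest [-97.2  -0.8  39.2] tool yaw vs nest 0.9 F nest [-4.6 -0.1  0.4]
green 3125 ((-75.27734375, 0.1927051544189453), (37.43214416503906, 91.48269653320312), 89.88036346435547)
pitch deg -0.02 roll 0.04 top z at nose/tail [np.float64(16.3), np.float64(16.3)] x [-120.3  -31.8]
edges x,ymid,width [[-122.0, 0.2, 35.5], [-116.0, 0.1, 36.0], [-110.0, -0.1, 36.5], [-104.0, -0.1, 36.6], [-68.0, 0.8, 27.1], [-62.0, 1.0, 28.1]]
TCP nest [-97.2  -0.8  39.2] tool yaw vs nest 0.9 F nest [-6.  -0.1  0.4]
TCP nest [-97.2  -0.8  39.2] tool yaw vs nest 0.9 F nest [-5.3  0.7  0.1]
TCP nest [-97.2  -0.8  39.2] tool yaw vs nest 0.9 F nest [-5.   0.2  0.1]
```

Call:
servo_tool:
  commands:
    - [0, 0, 0.003, 0, 0, 0]
    - [0, 0, 0, 0, 0, 0]
    - [0, 0, 0, 0, 0, 0]

```text
time_s: 19.05
eef_pos: [539.3, 20.6, 38.6]
tool_rot: [[-0.969, 0.247, -0.002], [0.247, 0.969, 0.0], [0.002, -0.0, -1.0]]
ft_force: [-4.5, 2.3, 1.0]
grip_width: 0.268
```

Call:
servo_tool:
  commands:
    - [0, 0, 0, 0, 0, 0]
    - [0, 0, 0, 0, 0, 0]
    - [0, 0, 0, 0, 0, 0]

```text
time_s: 19.35
eef_pos: [539.3, 20.5, 38.6]
tool_rot: [[-0.969, 0.247, -0.002], [0.247, 0.969, 0.0], [0.002, -0.0, -1.0]]
ft_force: [-6.1, 1.7, 0.3]
grip_width: 0.268
```

Call:
servo_tool:
  commands:
    - [0, 0, 0.002, 0, 0, 0]
    - [0, 0, 0, 0, 0, 0]

```text
time_s: 19.55
eef_pos: [539.3, 20.5, 38.5]
tool_rot: [[-0.969, 0.247, -0.002], [0.247, 0.969, -0.0], [0.002, -0.0, -1.0]]
ft_force: [-5.9, 1.1, 2.6]
grip_width: 0.268
```

Call:
servo_tool:
  commands:
    - [0, 0, 0, 0, 0, 0]
    - [0, 0, 0, 0, 0, 0]
    - [0, 0, 0, 0, 0, 0]
    - [0, 0, 0, 0, 0, 0]
    - [0, 0, 0, 0, 0, 0]
  fingers: 0

```text
time_s: 20.05
eef_pos: [540.6, 20.2, 38.6]
tool_rot: [[-0.969, 0.247, 0.001], [0.247, 0.969, -0.0], [-0.001, 0.0, -1.0]]
ft_force: [0.4, 0.8, 0.4]
grip_width: 1.001
```

Call:
servo_tool:
  commands:
    - [0, 0, -0.05, 0, 0, 0.13]
    - [0, 0, -0.15, 0, 0, 0]
    - [0, 0, -0.2, 0, 0, 0]
    - [0, 0, -0.2, 0, 0, 0]
    - [0, 0, 0, 0, 0, 0]

```text
time_s: 20.55
eef_pos: [544.4, 20.8, 164.9]
tool_rot: [[-0.965, 0.263, 0.011], [0.263, 0.965, 0.0], [-0.011, 0.003, -1.0]]
ft_force: [0.8, 0.7, -0.2]
grip_width: 1.003
```

```bash
cat > seat.py <<'E'
from bn import *
def seat(tag):
    s=st(); tcpn(s); c=look(tag); X,Y,Z,h=N(c)
    g=(h[...,0]>50)&(h[...,0]<90)&(h[...,1]>60)&(abs(Y)<40)&(X>-140)&(X<10)&(Z<26)
    g=cv2.morphologyEx(g.astype(np.uint8),cv2.MORPH_OPEN,np.ones((3,3),np.uint8))>0
    print("green",g.sum(),cv2.minAreaRect(np.float32(np.c_[X[g],Y[g]])),np.percentile(X[g],[.5,99.5]).round(1),"z",np.percentile(Z[g],[10,50,90]).round(1))
    br=(h[...,0]>12)&(h[...,0]<28)&(h[...,1]>110)&(abs(Y)<26)&(X<20)&(X>-20)&(Z>21)&(Z<28)
    br=cv2.morphologyEx(br.astype(np.uint8),cv2.MORPH_OPEN,np.ones((3,3),np.uint8))>0
    if br.any(): print("stop",br.sum(),np.percentile(X[br],[1,50,99]).round(1))
    can=(Z>28)&(Z<40)&(abs(Y)<25)&(X>-125)&(X<-70); print("can",cv2.minAreaRect(np.float32(np.c_[X[can],Y[can]])))
    red=(X>-60)&(X<50)&(abs(Y)<28)&((h[...,0]<8)|(h[...,0]>172))&(h[...,1]>140)&(Z>42)
    if red.any(): print("bar",red.sum(),[np.percentile(v[red],[2,50,98]).round(1).tolist() for v in(X,Y,Z)])
if __name__=="__main__": seat(sys.argv[1])
E
python3 seat.py s1
```

```text
t 20.55 p [544.4  20.8 164.9] R [[-0.965, 0.263, 0.011], [0.263, 0.965, 0.0], [-0.011, 0.003, -1.0]] F [ 0.8  0.7 -0.2] w 1.003
TCP nest [-92.4   0.8 164.9] tool yaw vs nest -0.04 F nest [ 0.6  0.9 -0.2]
green 2381 ((-62.91424560546875, 0.17763900756835938), (115.54031372070312, 36.673004150390625), 0.21460160613059998) [-120.4   -5.6] z [14.8 15.6 16.5]
stop 316 [-3.   0.4  7.6]
can ((-98.04470825195312, 0.2583942413330078), (27.750102996826172, 23.93610954284668), 0.2800607979297638)
bar 339 [[2.3, 3.6, 5.4], [-13.4, 0.8, 13.0], [110.0, 114.6, 117.9]]
```

View pics/s1.png

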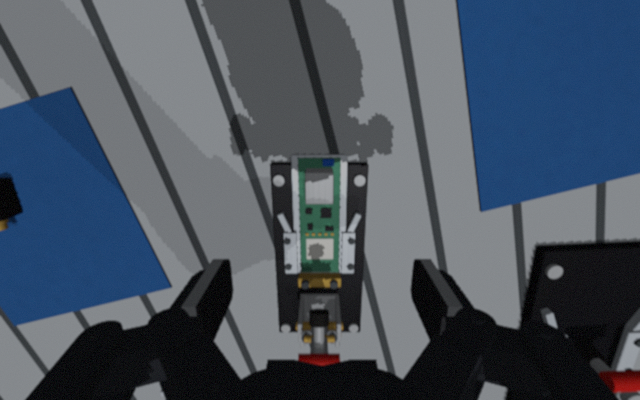

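The picture shows the board seated under the lips. Its nose meets the brass stop at (320,283): nose x measured at -2.9 mm, stop face at -3.0 mm. The clip is still up, with the bar at (320,360). Next I'll re-grip the bar.

Call:
servo_tool:
  commands:
    - [-0.1, 0, 0, 0, 0, 0]
    - [-0.15, 0, 0, 0, 0, 0]
    - [-0.15, 0, 0, 0, 0, 0]
    - [-0.1, 0, 0, 0, 0, 0]
    - [0, 0, 0, 0, 0, 0]

```text
time_s: 21.1
eef_pos: [638.1, -7.2, 157.3]
tool_rot: [[-0.964, 0.264, -0.0], [0.264, 0.964, -0.0], [-0.0, -0.0, -1.0]]
ft_force: [-0.3, -0.6, -0.0]
grip_width: 0.999
```

Call:
servo_tool:
  commands:
    - [0, 0, 0, 0, 0, 0]
    - [0, 0, 0, 0, 0, 0]
    - [0, 0, 0, 0, 0, 0]

```text
time_s: 21.4
eef_pos: [635.5, -5.3, 158.3]
tool_rot: [[-0.965, 0.262, -0.001], [0.262, 0.965, 0.0], [0.001, -0.0, -1.0]]
ft_force: [-0.8, 0.5, -0.3]
grip_width: 1.0
```

```bash
python3 seat.py s2; python3 -c "
from bn import *
s=st(); w=np.array([641.5,-6.3,113])-s['eef_pos']; print((s['tool_rot'].T@w/200).round(4))"
```

```text
t 21.4 p [635.5  -5.3 158.3] R [[-0.965, 0.262, -0.001], [0.262, 0.965, 0.0], [0.001, -0.0, -1.0]] F [-0.8  0.5 -0.3] w 1.0
TCP nest [  2.4  -0.6 158.3] tool yaw vs nest 0.04 F nest [-0.9  0.2 -0.3]
green 3778 ((-62.2475471496582, 0.2607250213623047), (114.90348052978516, 37.268028259277344), 0.03822878375649452) [-119.4   -5.3] z [14.6 15.6 16.6]
stop 331 [-2.8 -0.3  6.7]
can ((-97.37672424316406, 0.13330364227294922), (27.7015323638916, 23.63995933532715), 0.5877218842506409)
bar 967 [[2.4, 6.4, 12.6], [-14.2, -0.4, 14.3], [113.0, 118.1, 120.2]]
t 21.45 p [635.8  -5.4 158.5] R [[-0.965, 0.262, -0.001], [0.262, 0.965, 0.0], [0.001, -0.0, -1.0]] F [ 0.  -0.7 -0.7] w 1.0
[-0.029   0.0033  0.2275]
```

Call:
servo_tool:
  commands:
    - [-0.028, 0.003, 0.05, 0, 0, 0]
    - [0, 0, 0.1, 0, 0, 0]
    - [0, 0, 0.075, 0, 0, 0]
    - [0, 0, 0, 0, 0, 0]
    - [0, 0, 0, 0, 0, 0]

```text
time_s: 21.95
eef_pos: [641.8, -6.7, 112.8]
tool_rot: [[-0.965, 0.262, -0.001], [0.262, 0.965, 0.0], [0.001, -0.0, -1.0]]
ft_force: [0.0, 0.2, 1.1]
grip_width: 1.0
```

Call:
servo_tool:
  commands:
    - [0, 0, 0, 0, 0, 0]
    - [0, 0, 0, 0, 0, 0]
    - [0, 0, 0, 0, 0, 0]
    - [0, 0, 0, 0, 0, 0]
    - [0, 0, 0, 0, 0, 0]
  fingers: 1
  force: 30

```text
time_s: 22.45
eef_pos: [642.3, -7.6, 114.3]
tool_rot: [[-0.965, 0.263, 0.0], [0.263, 0.965, -0.001], [-0.001, -0.001, -1.0]]
ft_force: [-2.3, -1.1, 4.6]
grip_width: 0.341
```

Call:
servo_tool:
  commands:
    - [0, 0, 0, 0, 0, 0]
    - [0, 0, 0, 0, 0, 0]

```text
time_s: 22.65
eef_pos: [642.3, -7.5, 114.3]
tool_rot: [[-0.965, 0.263, 0.0], [0.263, 0.965, -0.001], [-0.001, -0.001, -1.0]]
ft_force: [-2.1, -2.5, 5.6]
grip_width: 0.34
```

Call:
servo_tool:
  commands:
    - [0.033, 0, 0.015, 0, 0, 0]
    - [0.031, 0, 0.018, 0, 0, 0]
    - [0.029, 0, 0.021, 0, 0, 0]
    - [0.027, 0, 0.024, 0, 0, 0]

```text
time_s: 23.05
eef_pos: [621.5, -1.9, 100.3]
tool_rot: [[-0.965, 0.263, 0.006], [0.263, 0.965, -0.001], [-0.006, 0.0, -1.0]]
ft_force: [-0.0, -3.2, 7.3]
grip_width: 0.345
```

Call:
servo_tool:
  commands:
    - [0.025, 0, 0.026, 0, 0, 0]
    - [0.022, 0, 0.029, 0, 0, 0]
    - [0.019, 0, 0.031, 0, 0, 0]
    - [0.016, 0, 0.032, 0, 0, 0]
    - [0, 0, 0, 0, 0, 0]

```text
time_s: 23.55
eef_pos: [602.5, 3.3, 73.0]
tool_rot: [[-0.965, 0.262, -0.001], [0.262, 0.965, -0.0], [0.001, -0.001, -1.0]]
ft_force: [-0.3, -3.5, -0.7]
grip_width: 0.344
```

Call:
servo_tool:
  commands:
    - [0.007, 0, 0.017, 0, 0, 0]
    - [0.006, 0, 0.017, 0, 0, 0]
    - [0.005, 0, 0.017, 0, 0, 0]
    - [0.004, 0, 0.018, 0, 0, 0]
    - [0, 0, 0, 0, 0, 0]

```text
time_s: 24.05
eef_pos: [598.2, 4.6, 59.5]
tool_rot: [[-0.965, 0.263, -0.002], [0.263, 0.965, -0.0], [0.001, -0.001, -1.0]]
ft_force: [-1.5, -5.0, -2.6]
grip_width: 0.341
```

```bash
python3 -c "
from bn import *
s=st(); tcpn(s); c=look('d1'); X,Y,Z,h=N(c)
red=(X>-60)&(X<50)&(abs(Y)<28)&((h[...,0]<8)|(h[...,0]>172))&(h[...,1]>140)&(Z>35)
print('bar',red.sum(),[np.percentile(v[red],[2,50,98]).round(1).tolist() for v in(X,Y,Z)])
tcpn(read_state())"
```

```text
t 24.05 p [598.2   4.6  59.5] R [[-0.965, 0.263, -0.002], [0.263, 0.965, -0.0], [0.001, -0.001, -1.0]] F [-1.5 -5.  -2.6] w 0.341
TCP nest [-36.2  -0.8  59.5] tool yaw vs nest -0.02 F nest [-0.1 -5.2 -2.6]
bar 1811 [[-41.5, -38.4, -31.9], [-14.3, -0.0, 14.7], [60.6, 66.3, 68.4]]
TCP nest [-36.1  -0.8  59.8] tool yaw vs nest -0.02 F nest [-0.3 -4.5 -3.3]
```

Call:
servo_tool:
  commands:
    - [0.002, 0.002, 0.01, 0, 0, 0]
    - [0.001, 0.001, 0.01, 0, 0, 0]
    - [0.001, 0, 0.01, 0, 0, 0]
    - [0.001, 0, 0.01, 0, 0, 0]
    - [0, 0, 0, 0, 0, 0]

```text
time_s: 24.6
eef_pos: [597.1, 4.9, 51.8]
tool_rot: [[-0.965, 0.263, -0.002], [0.263, 0.965, -0.001], [0.002, -0.001, -1.0]]
ft_force: [-1.5, -5.4, -3.0]
grip_width: 0.335
```

Call:
servo_tool:
  commands:
    - [0, 0, 0.005, 0, 0, 0]
    - [0, 0, 0.004, 0, 0, 0]
    - [0, 0, 0, 0, 0, 0]

```text
time_s: 24.9
eef_pos: [596.9, 5.0, 50.0]
tool_rot: [[-0.965, 0.263, -0.003], [0.263, 0.965, -0.001], [0.002, -0.002, -1.0]]
ft_force: [-2.5, -4.5, -3.8]
grip_width: 0.341
```

Call:
servo_tool:
  commands:
    - [0, 0, 0.003, 0, 0, 0]
    - [0, 0, 0, 0, 0, 0]
    - [0, 0, 0, 0, 0, 0]

```text
time_s: 25.2
eef_pos: [596.9, 5.0, 49.4]
tool_rot: [[-0.965, 0.263, -0.003], [0.263, 0.965, -0.001], [0.002, -0.002, -1.0]]
ft_force: [-2.4, -6.0, -3.5]
grip_width: 0.344
```

Call:
servo_tool:
  commands:
    - [0, 0, 0.003, 0, 0, 0]
    - [0, 0, 0, 0, 0, 0]
    - [0, 0, 0, 0, 0, 0]

```text
time_s: 25.5
eef_pos: [596.9, 5.0, 48.8]
tool_rot: [[-0.965, 0.263, -0.003], [0.263, 0.965, -0.001], [0.002, -0.002, -1.0]]
ft_force: [-2.1, -4.9, -3.5]
grip_width: 0.343
```

Call:
servo_tool:
  commands:
    - [0, 0, 0.003, 0, 0, 0]
    - [0, 0, 0, 0, 0, 0]
    - [0, 0, 0, 0, 0, 0]

```text
time_s: 25.8
eef_pos: [596.8, 5.0, 48.2]
tool_rot: [[-0.965, 0.263, -0.003], [0.263, 0.965, -0.001], [0.002, -0.002, -1.0]]
ft_force: [-2.0, -5.8, -2.5]
grip_width: 0.34
```

Call:
servo_tool:
  commands:
    - [0, 0, 0.003, 0, 0, 0]
    - [0, 0, 0, 0, 0, 0]
    - [0, 0, 0, 0, 0, 0]

```text
time_s: 26.1
eef_pos: [596.8, 5.0, 48.0]
tool_rot: [[-0.965, 0.263, -0.003], [0.263, 0.965, -0.001], [0.002, -0.002, -1.0]]
ft_force: [-4.9, -5.4, -0.6]
grip_width: 0.343
```

Call:
servo_tool:
  commands:
    - [0, 0, 0.002, 0, 0, 0]
    - [0, 0, 0, 0, 0, 0]
    - [0, 0, 0, 0, 0, 0]

```text
time_s: 26.4
eef_pos: [596.8, 5.0, 48.0]
tool_rot: [[-0.965, 0.263, -0.003], [0.263, 0.965, -0.001], [0.002, -0.002, -1.0]]
ft_force: [-5.2, -5.2, 3.4]
grip_width: 0.342
```

```bash
python3 -c "
from bn import *
c=look('d2'); s=st(); tcpn(s); X,Y,Z,h=N(c)
red=(X>-60)&(X<50)&(abs(Y)<28)&((h[...,0]<8)|(h[...,0]>172))&(h[...,1]>140)&(Z>35)
print('bar',red.sum(),[np.percentile(v[red],[2,50,98]).round(1).tolist() for v in(X,Y,Z)])"
```

```text
t 26.45 p [596.8   5.   48. ] R [[-0.965, 0.263, -0.003], [0.263, 0.965, -0.001], [0.002, -0.002, -1.0]] F [-4.8 -4.5  2.5] w 0.342
TCP nest [-37.6  -0.7  48. ] tool yaw vs nest -0.04 F nest [-3.5 -5.6  2.5]
bar 1792 [[-43.1, -40.0, -33.5], [-14.3, 0.0, 14.7], [48.7, 54.5, 56.5]]
```

Call:
servo_tool:
  commands:
    - [0, 0, 0, 0, 0, 0]
    - [0, 0, 0, 0, 0, 0]
    - [0, 0, 0, 0, 0, 0]
    - [0, 0, 0, 0, 0, 0]
    - [0, 0, 0, 0, 0, 0]
  fingers: 0

```text
time_s: 26.95
eef_pos: [598.4, 6.3, 48.0]
tool_rot: [[-0.965, 0.262, 0.0], [0.262, 0.965, 0.0], [-0.0, 0.001, -1.0]]
ft_force: [-0.4, -0.6, 0.1]
grip_width: 1.002
```

Call:
servo_tool:
  commands:
    - [0, 0, -0.05, 0, 0, 0]
    - [0, 0, -0.15, 0, 0, 0]
    - [0, 0, -0.2, 0, 0, 0]
    - [0, 0, -0.2, 0, 0, 0]
    - [0, 0, -0.1, 0, 0, 0]

```text
time_s: 27.45
eef_pos: [600.1, 6.1, 192.6]
tool_rot: [[-0.965, 0.262, 0.006], [0.262, 0.965, 0.0], [-0.006, 0.002, -1.0]]
ft_force: [1.0, -0.2, 0.1]
grip_width: 0.999
```

Call:
servo_tool:
  commands:
    - [0.05, 0, 0, 0, 0, 0]
    - [0, 0, 0, 0, 0, 0]
    - [0, 0, 0, 0, 0, 0]
    - [0, 0, 0, 0, 0, 0]

```text
time_s: 27.85
eef_pos: [587.7, 8.3, 186.6]
tool_rot: [[-0.965, 0.262, -0.002], [0.262, 0.965, -0.0], [0.002, -0.001, -1.0]]
ft_force: [0.7, -0.6, -0.0]
grip_width: 1.0
```

```bash
python3 seat.py f1; python3 - <<'E'
from look import *
c=look("f2","side"); w=dict(np.load("pics/f1.npz"))
a=cv2.resize(c["image"][190:270,260:380,::-1],None,fx=4,fy=4,interpolation=cv2.INTER_CUBIC)
b=cv2.resize(w["image"][100:330,240:420,::-1],None,fx=1.39,fy=1.39)[:320]
b=cv2.copyMakeBorder(b,0,max(0,320-b.shape[0]),0,0,cv2.BORDER_CONSTANT)
cv2.imwrite("pics/f.png",cv2.convertScaleAbs(np.hstack([a,b]),alpha=1.4))
E
```

```text
t 27.85 p [587.7   8.3 186.6] R [[-0.965, 0.262, -0.002], [0.262, 0.965, -0.0], [0.002, -0.001, -1.0]] F [ 0.7 -0.6 -0. ] w 1.0
TCP nest [-4.730e+01  1.000e-01  1.866e+02] tool yaw vs nest 0.0 F nest [ 0.8 -0.4 -0. ]
green 2164 ((-61.736812591552734, 0.35470008850097656), (115.9240493774414, 36.89824295043945), 0.3833182752132416) [-119.6   -5. ] z [14.7 15.6 16.6]
stop 123 [-3.  -0.9  7.1]
can ((-97.95347595214844, 0.22349834442138672), (27.484359741210938, 23.801021575927734), 0.27087801694869995)
bar 423 [[-42.8, -38.6, -32.4], [-14.1, -0.2, 14.5], [50.9, 54.7, 56.7]]
```

View pics/f.png

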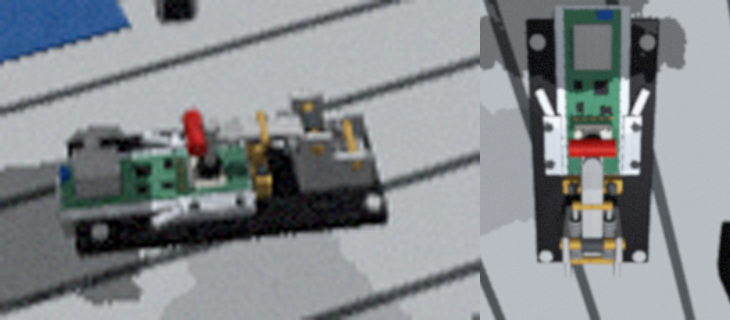

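The final picture shows the clip down, with its foot on the white patch at (210,175). The board is under both lips with its nose at the brass stop, and the gripper is clear. I'll hand it in.

```bash
python3 -c "
from cell import *
job_done(); print(read_state()['time_s'])"
```

```text
the job is handed in; nothing more can be done
the job is handed in; nothing more can be done
```

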